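# Reload the label-roll dispenser on the packing bench

### The job

Reload the label dispenser: lift the lid off the stock box by its knob and lay it aside flat on the bench, knob up and clear of the box, then take out every label roll there is (two to four) and stand them on their rims side by side on the dispenser's two rods, as one neat row with less than a finger's width between neighbours. Then feed the bar endwise through the guide tube, level and straight so that it does not bind and without forcing it, on through the cores of all the rolls, until it is fully home against the stop in the far cheek. Leave the other things on the bench where they are.

Things in the scene. Friction and masses are not known exactly. Their poses are not given: they have to be found in the camera images.
- dispenser: grey steel label-roll dispenser, fixed. Origin: centre of its underside, z up; y runs along the row of rolls, towards the guide tube. Two upright cheeks (8 mm thick, 78 mm high, x = -75 to +60 mm), inner faces at y = -90 and +90 mm. A low tear bar (32 mm high) runs along the front, x = -63 to -80 mm, and a 28 mm high strip along the back, x = 56 to 60 mm
- row_middle (a point): point on the axle line midway between the cheeks, 52 mm above the bench; axes as the dispenser's. Between the cheeks, level along y, lie two 10 mm rods at x = -20 and +20 mm, 22 mm above the bench: a roll standing on its rim on both has its core centred on the axle line
- tube_mouth (a point): centre of the guide tube's mouth, on the axle line; axes as the dispenser's (feed towards its -y). The round steel tube sticks out of the +y cheek and is 70 mm long to that cheek's inner face, bore 20 mm; its outer 14 mm flare to the 32 mm mouth (38 mm outside)
- axle_stop (a point): centre of the closed end of the blind bush in the -y cheek, on the axle line, 270 mm from the tube's mouth; axes as the dispenser's. The bar's end touches here when fully home. The bush has a 20 mm bore, flared to 32 mm at the cheek's inner face 20 mm before the stop
- axle: loose aluminium axle: a straight square bar, 12 x 12 mm, 300 mm long, both ends alike and tapered over the last 8 mm to 7 mm across; 0.11 to 0.2 kg. Origin in its middle, y axis along its length. It lies on the bench; fully home it sticks 30 mm out of the tube's mouth
- stock_box: grey open-topped box, fixed, 145 (x) x 210 (y) mm outside, 92 mm high, walls and floor 5 mm. Origin: centre of its underside, z up. The rolls stand in it on their rims in one row along y, on two 10 mm strips (20 mm either side of the middle line), cores 44 mm above the bench, at least 4 mm apart, about 36 mm free between each and the long walls
- lid: loose grey lid on the stock box, 149 x 214 mm, 14 mm thick with its underside slab (129 x 194 x 8 mm, which drops into the box), black mushroom knob in the middle; 0.2 to 0.33 kg. Origin: centre of its underside; it is 84 mm above the bench when the lid is on and 0 when the lid lies on the bench
- lid_knob (a point): middle of the lid's knob head, 37 mm above the lid's underside; head 26 mm across and 12 mm high, top 44 mm above the underside, on a thinner neck
- roll1: label roll 1: a hard-wound white paper roll on a brown card core, 62 mm outside diameter, 38 mm wide, core hole 28 mm, about 110 g; may be absent (None). Origin in the middle of the core hole; its y axis lies along the core (level when the roll stands on its rim); it may turn about that axis. At the start it stands on its rim in the stock box under the lid
- roll2: label roll 2: a hard-wound white paper roll on a brown card core, 62 mm outside diameter, 38 mm wide, core hole 28 mm, about 110 g; may be absent (None). Origin in the middle of the core hole; its y axis lies along the core (level when the roll stands on its rim); it may turn about that axis. At the start it stands on its rim in the stock box under the lid
- roll3: label roll 3: a hard-wound white paper roll on a brown card core, 62 mm outside diameter, 38 mm wide, core hole 28 mm, about 110 g; may be absent (None). Origin in the middle of the core hole; its y axis lies along the core (level when the roll stands on its rim); it may turn about that axis. At the start it stands on its rim in the stock box under the lid
- roll4: label roll 4: a hard-wound white paper roll on a brown card core, 62 mm outside diameter, 38 mm wide, core hole 28 mm, about 110 g; may be absent (None). Origin in the middle of the core hole; its y axis lies along the core (level when the roll stands on its rim); it may turn about that axis. At the start it stands on its rim in the stock box under the lid
- pen_mug: bystander: white mug with pens, 80 mm across, 155 mm high with the pens; origin under its middle
- tape_dispenser: bystander: black desk tape dispenser, 150 x 52 mm, 99 mm high; origin under its middle
- stapler: bystander: black stapler, 130 x 36 mm, 42 mm high; origin under its middle
- knife: bystander: yellow utility knife lying flat, 180 x 26 mm, 22 mm high; origin under its handle's middle, x along it
- spray_bottle: bystander: white bottle, 60 mm across, 160 mm high; origin under its middle
- parcel_tape: bystander: wide roll of brown parcel tape lying flat, 104 mm across, 48 mm high, large open core; origin under its middle; it has nothing to do with the label rolls
- carton: bystander: small closed carton, 100 x 130 mm, 60 mm high; origin under its middle
- scissors: bystander: scissors lying flat, about 180 mm long, 10 mm high; origin near the pivot, x along the blades

How it is judged:
On the way, in this order (a step that is already met when the one before it is completed fails the run):
1. the lid lies flat on the bench, knob up, clear of the box (height (world z) of lid below 0.012 m and angle between lid's own z axis and vertical below 0.06 rad and horizontal distance between lid and stock_box above 0.12 m and linear speed of lid below 0.03 m/s), for 0.2 s.
2. every roll stands in the dispenser's row, side by side (x of roll1 in the frame of row_middle between -0.007 and 0.007 m and z of roll1 in the frame of row_middle between -0.007 and 0.007 m and y of roll1 in the frame of row_middle between -0.073 and 0.073 m and angle between the y axis of each of roll1, roll2, roll3, roll4 and the y axis of dispenser, either way round below 0.15 rad and linear speed of each of roll1, roll2, roll3, roll4 below 0.03 m/s and (distance between roll1 and roll2 below 0.053 m or distance between roll1 and roll3 below 0.053 m or distance between roll1 and roll4 below 0.053 m) and x of roll2 in the frame of row_middle between -0.007 and 0.007 m and z of roll2 in the frame of row_middle between -0.007 and 0.007 m and y of roll2 in the frame of row_middle between -0.073 and 0.073 m and (distance between roll2 and roll1 below 0.053 m or distance between roll2 and roll3 below 0.053 m or distance between roll2 and roll4 below 0.053 m) and x of roll3 in the frame of row_middle between -0.007 and 0.007 m and z of roll3 in the frame of row_middle between -0.007 and 0.007 m and y of roll3 in the frame of row_middle between -0.073 and 0.073 m and (distance between roll3 and roll1 below 0.053 m or distance between roll3 and roll2 below 0.053 m or distance between roll3 and roll4 below 0.053 m) and x of roll4 in the frame of row_middle between -0.007 and 0.007 m and z of roll4 in the frame of row_middle between -0.007 and 0.007 m and y of roll4 in the frame of row_middle between -0.073 and 0.073 m and (distance between roll4 and roll1 below 0.053 m or distance between roll4 and roll2 below 0.053 m or distance between roll4 and roll3 below 0.053 m)), for 0.2 s.
3. the bar's end has passed through the guide tube, in line with it (x of axle in the frame of row_middle between -0.006 and 0.006 m and z of axle in the frame of row_middle between -0.006 and 0.006 m and angle between the y axis of axle and the y axis of dispenser, either way round below 0.06 rad and y of axle in the frame of row_middle below 0.225 m), for 0.1 s.
4. the bar is home against the stop, through all the rolls (x of axle in the frame of row_middle between -0.006 and 0.006 m and z of axle in the frame of row_middle between -0.006 and 0.006 m and angle between the y axis of axle and the y axis of dispenser, either way round below 0.06 rad and y of axle in the frame of row_middle below 0.047 m), for 0.2 s.
At the end, for the whole second after the job is handed in: Lid flat on the bench, knob up, its middle over 120 mm from the box's. Every roll stands on the rods, core within 7 mm of the axle line, middle under 53 mm from a neighbour's (gap under 15 mm). Bar along the axle line (6 mm, 0.06 rad), end within 6 mm of the stop. All at rest (all of step 1 and all of step 2 and all of step 4 and linear speed of axle below 0.02 m/s); the robot touches nothing.
It fails at once if a bystander is moved more than 30 mm (distance of any of pen_mug, tape_dispenser, stapler, knife, spray_bottle, parcel_tape, carton, scissors from where it was at the start of the episode above 0.03 m).
It fails at once if the bar is forced: more than 60 N between it and the dispenser (contact force between axle and dispenser above 60 N).
Of roll1, roll2, roll3, roll4 only 2 to 4 are there at a start; the rules pass over those that are not, and their reading is None.
At some moment in a run one of axle, lid may be knocked a few centimetres aside while the robot is not near it.
It also fails if it takes over 210 s, if anything falls off the work surface, if the arm or the gripper's body presses on something with over 40 N, if the wrist force passes 120 N, or if a joint passes its speed limit or range.

### The arm

A 6-joint arm with a two-finger parallel gripper is mounted at the origin on the work surface. World frame = base frame: x ahead of the robot, y to its left, z up, the work surface at z = 0. Lengths are in m, angles in rad, forces in N, time in s.
With the tool pointing down it reaches from about 0.4 to 0.825 m from the base axis. Payload 7 kg.
Tool frame: the origin (TCP) lies at the centre of the arm's flange, where the gripper is bolted on; the fingertips stand 178 mm ahead of it and the grasp point (between the pads) lies 159 mm ahead of it; z points along the fingers, y is the direction in which the jaws open and shut (so a half turn about z gives the same grasp; the last joint's range is limited). The gripper opens to 88 mm and grips with 3 to 60 N. Pads are 19 mm wide; open, the fingers measure 130 mm over their backs; the gripper's body (78 mm by 193 mm) begins 47 mm behind the grasp point.
Start: joints at [1.449, 0.359, 0.012, 0, -1.224, -0.288], TCP at [0.269, 0.619, 0.405] pointing down, gripper open.
Joint ranges: [-3.07, 3.07], [-1.43, 2.12], [-1.02, 1.25], [-3.03, 1.67], [-3.05, -0], [-3.03, 3.03]. Speed limits (rad/s): [2.39, 2.39, 3.01, 3.14, 3.14, 3.14].

### API

Orientations are given as [roll, pitch, yaw] about the fixed x, y, z axes, in that order (R = Rz(yaw) Ry(pitch) Rx(roll)).
In Python, from station import * gives the robot as it stands.
- The arm moves only by the tool send_rows, never from a script. Its argument "motion" is a list of rows, each an object with "offset": the shift along the tool's x, y, z in cm, a list of three; "turn": the turn about the tool's z in degrees. In form: [{"offset": [x, y, z], "turn": turn}, ...]. A call has 1 to 8 rows; each row is the pose to reach, as a shift and turn from the pose commanded when the call began, along the tool's axes at that moment; what a row does not reach only later rows make up. A row lasts 1/10 s, in which the tool goes at most 50 mm and 8.59 degrees, less where a joint would pass 70% of its speed; a pose out of reach is approached as far as the arm can. A call with a gripper value outside its range is refused whole. "hand" is the opening, from -1 (shut) to 1 (fully open), set as the call begins (left out, the last holds). The fingers move at their own pace and stop on an object; "squeeze" is the grip in N (left out, the last holds). Time passes only in rows, so rows that repeat a pose let the fingers close. It gives the time, the measured TCP pose, the force and the opening at its end, in the units of the state.
- get_state(): the state, without advancing time (a new reading comes with each control period).
- grab_frame(name): name is "side" or "top"; returns a dict with "frame" (420x560x3 uint8, blue, green, red), "range_z" (420x560 float32, m along the optical axis (not along the pixel's ray), 0 where there is no reading), "vertical_fov" (degrees; the focal length in pixels is half the picture's height over the tangent of half this angle, whatever the lens; pixels are square), "cx", "cy" (the principal point, pixels), "k1" (the pictures are not rectified: a ray, as slopes to the right and down, at radius r is drawn at 1 + k1 r^2 times it, then the intrinsics apply), "cam_to_world" (4x4, takes a point from camera to world coordinates). Camera axes: x right, y up, looking along -z (the intrinsics and any distortion apply to the point x, -y, -z); pixel columns grow to the right and rows downward; lengths in m; the calibration is good to about 2 mm. A picture is of the moment at which its call begins.
- job_done(): hands the job in, once; it reports no verdict.
The state is a dict: "t": time; "q": joint angles; "qd": joint speeds; "joint_efforts": joint torques, N m; "eef_pos": TCP position; "ee_rot": TCP orientation; "force": force on the tool from outside, world axes, zero at the start; "moment": the same for the moment, N m; "width": finger opening in m.
Only numpy, scipy, OpenCV 4.12 (cv2) and the standard library are available. Lean on these libraries where they do the work, as an engineer would, in place of code of your own. Each camera call takes 0.05 s, during which the arm holds its last target. There are 200 camera calls.

## Working session

There is one attempt and no reset: what is moved stays moved. The work goes in short steps, Python scripts to look and compute and a tool call to move; the robot and the scene stay as the last step left them, time stands still between calls to the robot, and variables do not carry over. Pictures are saved under pics/ and viewed, about 12 in all and at most 16, crops included, and the job is handed in when it is done.

Besides the shell and the picture viewer there is one more tool, called after ">>>" as name(argument=value, ...), one argument or row to a line, values as JSON. send_rows: Moves the arm, as the interface text tells. Its arguments: {"type":"object","properties":{"motion":{"type":"array"},"hand":{"type":"number"},"squeeze":{"type":"number"}},"required":["motion"]}

```bash
mkdir -p pics; ls; cat > h.py <<'E'
import sys; sys.path.insert(0,'.')
from station import *
import numpy as np, cv2
from scipy.spatial.transform import Rotation as R
def K(f):
    h=f['frame'].shape[0]; fl=h/2/np.tan(np.radians(f['vertical_fov'])/2)
    return np.array([[fl,0,f['cx']],[0,fl,f['cy']],[0,0,1.]])
def cloud(f):
    h,w=f['range_z'].shape; v,u=np.mgrid[:h,:w]
    p=cv2.undistortPoints(np.stack([u,v],-1).reshape(-1,1,2).astype(float),K(f),np.array([f['k1'],0,0,0,0.])).reshape(h,w,2)
    d=f['range_z']; c=np.stack([p[...,0]*d,-p[...,1]*d,-d,np.ones_like(d)],-1)
    P=(c@np.array(f['cam_to_world']).T)[...,:3]; P[d==0]=np.nan
    return P
def project(f,X):
    c=(np.linalg.inv(f['cam_to_world'])@np.append(X,1))[:3]
    return cv2.projectPoints(np.array([[c[0],-c[1],-c[2]]]),np.zeros(3),np.zeros(3),K(f),np.array([f['k1'],0,0,0,0.]))[0].ravel()
def grab(n,save=None):
    f=grab_frame(n)
    if save: cv2.imwrite(f'pics/{save}.png',f['frame'])
    return f
def tool(): 
    s=get_state(); return np.array(s['eef_pos']),R.from_euler('xyz',s['ee_rot'])
def delta(target):  # world tcp target -> tool axes cm
    p,r=tool(); return np.round(r.inv().apply(np.array(target)-p)*100,2)
E
python3 - <<'E'
from h import *
s=get_state(); print(s)
for n in('top','side'):
    f=grab(n,n+'0'); np.savez(n+'0.npz',**f); print(n,f['vertical_fov'],f['cx'],f['cy'],f['k1'],np.round(f['cam_to_world'],3).tolist())
E
```

```text
pics
{'t': 0.0, 'q': array([ 1.44908970e+00,  3.59396200e-01,  1.10162461e-02, -3.40778766e-04,
       -1.22409086e+00, -2.88100347e-01]), 'qd': array([-0.00043121,  0.00021074,  0.00121425, -0.00057775,  0.00119536,
       -0.00199815]), 'joint_efforts': array([-7.04717295e-04, -5.82710302e+01,  2.93055314e+01,  6.99729145e+00,
        7.01461133e-03, -1.67542430e-04]), 'eef_pos': array([0.26886527, 0.61891747, 0.40369955]), 'ee_rot': array([ 3.13989616e+00, -1.68672575e-04, -4.09922896e-01]), 'force': array([0.45425392, 0.0468928 , 0.61165069]), 'moment': array([ 0.03613643, -0.04010365,  0.01142728]), 'width': 0.08745023648538879}
top 44.14730892109134 283.3049244637465 196.05262830662116 0.024127642424576025 [[-0.005, 0.994, -0.108, 0.384], [-1.0, -0.003, 0.016, 0.047], [0.016, 0.108, 0.994, 1.768], [0.0, 0.0, 0.0, 1.0]]
side 52.27737620331145 272.9446841951394 202.85716648061552 -0.013792737670728961 [[0.774, 0.366, -0.517, -0.019], [-0.633, 0.427, -0.645, -0.708], [-0.016, 0.827, 0.562, 0.774], [0.0, 0.0, 0.0, 1.0]]
```

View pics/top0.png

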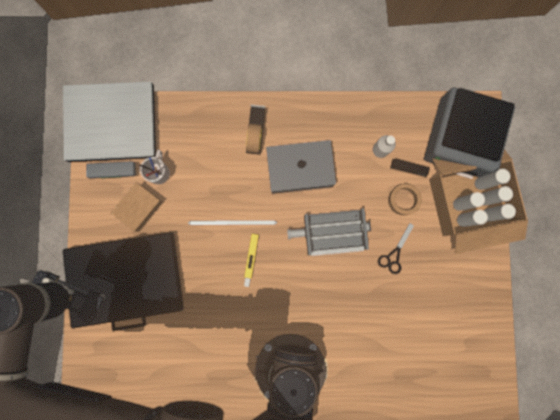

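View pics/side0.png

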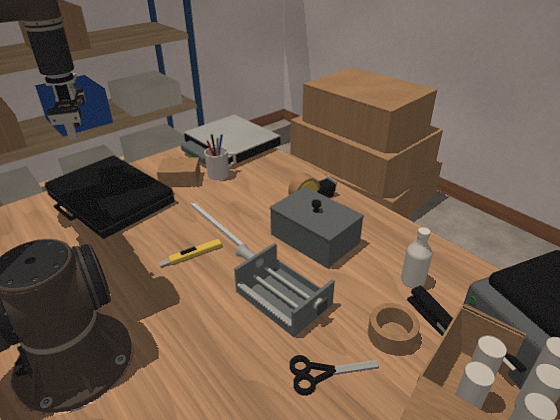

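The top view shows the lidded box at (301,166), the dispenser at (337,232) with its tube pointing left to about (290,233), and the axle from (190,222) to (275,223). The knife is at (251,260) and the scissors at (397,250). The side view agrees. Next I'll measure these.

```bash
cat >> h.py <<'E'
def load(n): return dict(np.load(f'{n}.npz'))
def rect(xy):
    (c,s,a)=cv2.minAreaRect(xy.astype(np.float32)*1000); return np.round(c,1),np.round(s,1),round(a,2)
E
python3 - <<'E'
from h import *
for n in('top0','side0'):
    f=load(n); P=cloud(f); c,r=(301,166) if n=='top0' else (316,225)
    px=[project(f,X) for X in ([.6,0,0.0],)]
    print(n,'table z',np.nanmedian(P[...,2][(P[...,2]<.02)&(P[...,2]>-.02)]),px)
    z=P[...,2]; x=P[...,0];y=P[...,1]
    def show(nm,m): 
        q=P[m]; print(nm,m.sum(), rect(q[:,:2]), 'z',np.round(np.percentile(q[:,2],[5,50,95]),4),'mean',np.round(q.mean(0),4)) if m.sum()>3 else print(nm,'none')
    near=(abs(x-.62)<.3)&(abs(y)<.35)
    if n=='top0':
        v,u=np.mgrid[:420,:560]
        B=(u>262)&(u<342)&(v>135)&(v<198)
        D=(u>284)&(u<378)&(v>203)&(v<262)
        A=(u>185)&(u<281)&(v>215)&(v<230)
        np.savez('reg.npz',bx=[P[B][:,0].min(),P[B][:,0].max(),P[B][:,1].min(),P[B][:,1].max()])
    bb=(x>.55)&(x<.9)&(y>-.2)&(y<.2)
    show('lid top',bb&(z>.088)&(z<.104))
    show('knob',bb&(z>.116)&(z<.14))
    dd=(x>.36)&(x<.68)&(y>-.25)&(y<.12)
    show('cheek tops',dd&(z>.070)&(z<.086))
    show('all disp z>.02',dd&(z>.02)&(z<.086)&(x<.62))
    g=f['frame'].astype(int); 
    ax=(x>.4)&(x<.7)&(y<.42)&(y>.02)&(g.min(-1)>130)&(z<.03)
    show('axle',ax)
E
```

```text
top0 table z -0.0002997337249546206 [array([288.62267474, 189.3261941 ])]
lid top 2912 (array([701.5,  -3.8]), array([225.3, 274.2]), 5.96) z [0.0907 0.097  0.1026] mean [ 0.673  -0.0265  0.0969]
knob 50 (array([666.3, -36.7]), array([23.2, 23.7]), 60.84) z [0.1216 0.1267 0.1326] mean [ 0.6662 -0.0373  0.1267]
cheek tops 238 (array([ 518.5, -111. ]), array([311. , 264.1]), 14.99) z [0.0709 0.0768 0.0842] mean [ 0.4701 -0.1269  0.0769]
all disp z>.02 1212 (array([493.7, -65. ]), array([243.5, 368.6]), 0.74) z [0.022  0.0349 0.0797] mean [ 0.4599 -0.1271  0.0452]
axle 497 (array([487. , 193.7]), array([ 20.2, 299.9]), 0.34) z [-0.0046  0.0084  0.0169] mean [0.4865 0.196  0.0072]
side0 table z 0.0005641745800540332 [array([287.99158559, 242.09239196])]
lid top 2771 (array([697.3,  -1.3]), array([221.7, 279.2]), 4.95) z [0.0921 0.0986 0.101 ] mean [ 0.6663 -0.0356  0.0982]
knob 73 (array([666.8, -36.1]), array([26. , 24.6]), 10.3) z [0.1172 0.1267 0.1296] mean [ 0.6645 -0.0375  0.1253]
cheek tops 809 (array([ 497.8, -111. ]), array([306.7, 264.1]), 24.47) z [0.071  0.0778 0.084 ] mean [ 0.5206 -0.1109  0.0774]
all disp z>.02 3784 (array([491.2, -61.9]), array([239.5, 370.4]), 5.26) z [0.0225 0.044  0.0795] mean [ 0.4923 -0.1029  0.0477]
axle 229 (array([490.7, 200.8]), array([258.6,  22.8]), 89.79) z [0.0076 0.0129 0.0156] mean [0.4869 0.1957 0.0123]
```

```bash
cat >> h.py <<'E'
from scipy.optimize import least_squares
def sdbox(p,lo,hi):
    lo,hi=np.array(lo)/1e3,np.array(hi)/1e3; q=abs(p-(lo+hi)/2)-(hi-lo)/2
    return np.linalg.norm(np.maximum(q,0),axis=-1)+np.minimum(q.max(-1),0)
def sdcyl(p,x,z,y0,y1,r):
    d=np.stack([np.hypot(p[:,0]-x/1e3,p[:,2]-z/1e3)-r/1e3,abs(p[:,1]-(y0+y1)/2e3)-(y1-y0)/2e3],-1)
    return np.linalg.norm(np.maximum(d,0),axis=-1)+np.minimum(d.max(-1),0)
def sd_disp(p):
    return np.min([sdbox(p,(-75,90,0),(60,98,78)),sdbox(p,(-75,-98,0),(60,-90,78)),sdbox(p,(-80,-90,0),(-63,90,32)),sdbox(p,(56,-90,0),(60,90,28)),
     sdcyl(p,-20,22,-90,90,5),sdcyl(p,20,22,-90,90,5),sdcyl(p,0,52,90,160,13),sdcyl(p,0,52,150,160,19)],0)
def sd_lidbox(p): return np.min([sdbox(p,(-74.5,-107,92),(74.5,107,98)),sdbox(p,(-72.5,-105,0),(72.5,105,92))],0)
def sd_lid(p): return np.min([sdbox(p,(-74.5,-107,8),(74.5,107,14)),sdbox(p,(-64.5,-97,0),(64.5,97,8)),np.linalg.norm(p-[0,0,.037],axis=-1)-.011],0)
def sd_axle(p): return sdbox(p,(-6,-150,0),(6,150,12))
def fit(pts,sd,x0,zr,rad):
    x0=np.array(x0,float)
    for it in range(4):
        loc=lambda v,q:np.c_[(q[:,:2]-v[:2])@np.array([[np.cos(v[2]),-np.sin(v[2])],[np.sin(v[2]),np.cos(v[2])]]),q[:,2]]
        q=loc(x0,pts); s=(pts[:,2]>zr[0])&(pts[:,2]<zr[1])&(sd(q)<rad[min(it,len(rad)-1)])
        x0=least_squares(lambda v:sd(loc(v,pts[s])),x0,loss='soft_l1',f_scale=.002).x
    return x0,s.sum(),np.median(abs(sd(loc(x0,pts[s]))))
E
cat > fit0.py <<'E'
from h import *
C={n:cloud(load(n)).reshape(-1,3) for n in('top0','side0')}
C={n:c[~np.isnan(c[:,0])] for n,c in C.items()}
C['both']=np.vstack(list(C.values()))
for n,c in C.items():
    for nm,sd,x0,zr,rad in [('disp',sd_disp,(.475,-.135,0),(.015,.09),(.03,.015,.008)),('box',sd_lidbox,(.666,-.037,0.05),(.02,.105),(.03,.015,.008)),('axle',sd_axle,(.487,.196,0),(.006,.02),(.02,.01,.008))]:
        x,k,e=fit(c,sd,x0,zr,rad); print(n,nm,np.round(x,4),k,round(e,4))
f=load('top0')
E
python3 fit0.py
```

```text
top0 disp [ 0.4577 -0.1529  0.0881] 1143 0.0016
top0 box [ 0.6668 -0.0375  0.1071] 2935 0.0016
top0 axle [ 0.4872  0.1953 -0.0121] 321 0.002
side0 disp [ 0.4599 -0.1501  0.0918] 3166 0.0009
side0 box [ 0.668  -0.0347  0.1074] 4375 0.0009
side0 axle [ 0.4865  0.1929 -0.0029] 291 0.001
both disp [ 0.4595 -0.1504  0.0913] 4304 0.0011
both box [ 0.6679 -0.0347  0.1075] 7310 0.0012
both axle [ 0.4866  0.1944 -0.0032] 607 0.0014
```

```bash
cat >> h.py <<'E'
DISP=np.array([.4590,-.1510,.0908]); BOX=np.array([.6675,-.0358,.1073])
def frame(F,x,y,z):  # mm in fixture frame -> world m
    c,s=np.cos(F[2]),np.sin(F[2]); x,y=x/1e3,y/1e3
    return np.array([F[0]+c*x-s*y,F[1]+s*x+c*y,z/1e3])
def go(g,yaw=None,label=''):  # grasp point target
    p,r=tool(); y0=r.as_euler('xyz')[2]; tz=r.apply([0,0,1])
    gp=p+.159*tz
    o=r.inv().apply(np.array(g)-gp)*100
    t=0 if yaw is None else -np.degrees((yaw-y0+np.pi)%(2*np.pi)-np.pi)
    print(label,'grasp',np.round(gp,4),'yaw',round(y0,3),'-> offset',np.round(o,2).tolist(),'turn',round(t,1))
E
python3 - <<'E'
from h import *
go([.667,-.0365,.21],BOX[2]-np.pi/2,'above knob')
E
```

```text
above knob grasp [0.2688 0.6188 0.2448] yaw -0.41 -> offset [62.63, 44.22, 3.56] turn 60.4
```

>>> send_rows(
  motion=[
    {"offset": [62.6,44.2,3.5],"turn": 60.4},
    {"offset": [62.6,44.2,3.5],"turn": 60.4},
    {"offset": [62.6,44.2,3.5],"turn": 60.4},
    {"offset": [62.6,44.2,3.5],"turn": 60.4},
    {"offset": [62.6,44.2,3.5],"turn": 60.4},
    {"offset": [62.6,44.2,3.5],"turn": 60.4},
    {"offset": [62.6,44.2,3.5],"turn": 60.4},
    {"offset": [62.6,44.2,3.5],"turn": 60.4},
  ],
)

```text
t: 0.9
eef_pos: [0.477, 0.2757, 0.3863]
ee_rot: [3.141, 0.0, -1.469]
force: [1.4, 0.1, 0.2]
width: 0.0875
```

```bash
python3 - <<'E'
from h import *
go([.667,-.0365,.21],BOX[2]-np.pi/2,'above knob')
E
```

```text
above knob grasp [0.477  0.2757 0.2273] yaw -1.469 -> offset [32.98, -15.74, 1.72] turn -0.3
```

>>> send_rows(
  motion=[
    {"offset": [32.9,-15.7,1.7],"turn": 0},
    {"offset": [32.9,-15.7,1.7],"turn": 0},
    {"offset": [32.9,-15.7,1.7],"turn": 0},
    {"offset": [32.9,-15.7,1.7],"turn": 0},
    {"offset": [32.9,-15.7,1.7],"turn": 0},
    {"offset": [32.9,-15.7,1.7],"turn": 0},
    {"offset": [32.9,-15.7,1.7],"turn": 0},
    {"offset": [32.9,-15.7,1.7],"turn": 0},
  ],
  hand=0.3,
)

```text
t: 1.7
eef_pos: [0.6691, -0.0367, 0.3679]
ee_rot: [3.14, -0.001, -1.467]
force: [-0.3, 0.4, -0.4]
width: 0.0568
```

>>> send_rows(
  motion=[
    {"offset": [0,0,0],"turn": 0},
    {"offset": [0,0,0],"turn": 0},
  ],
)

```text
t: 1.9
eef_pos: [0.6674, -0.0327, 0.3688]
ee_rot: [3.14, 0.0, -1.465]
force: [0.4, 0.7, -0.1]
width: 0.0569
```

```bash
python3 - <<'E'
from h import *
go([.667,-.0365,.118],BOX[2]-np.pi/2,'at knob'); print(get_state()['width'])
E
```

```text
at knob grasp [ 0.6672 -0.0327  0.2098] yaw -1.465 -> offset [0.38, 0.05, 9.18] turn -0.1
0.05688841857029077
```

>>> send_rows(
  motion=[
    {"offset": [0.4,0,3],"turn": 0},
    {"offset": [0.4,0,6],"turn": 0},
    {"offset": [0.4,0,7.5],"turn": 0},
    {"offset": [0.4,0,8.4],"turn": 0},
    {"offset": [0.4,0,8.8],"turn": 0},
    {"offset": [0.4,0,8.8],"turn": 0},
  ],
)

```text
t: 2.5
eef_pos: [0.6683, -0.0362, 0.282]
ee_rot: [-3.141, -0.0, -1.463]
force: [0.1, -0.7, 0.4]
width: 0.0573
```

>>> send_rows(
  motion=[
    {"offset": [0,0,0],"turn": 0},
    {"offset": [0,0,0],"turn": 0},
    {"offset": [0,0,0],"turn": 0},
    {"offset": [0,0,0],"turn": 0},
    {"offset": [0,0,0],"turn": 0},
    {"offset": [0,0,0],"turn": 0},
  ],
  hand=-1,
  squeeze=40,
)

```text
t: 3.1
eef_pos: [0.6682, -0.0368, 0.2817]
ee_rot: [-3.141, -0.0, -1.464]
force: [-0.6, 0.1, 1.3]
width: 0.0245
```

>>> send_rows(
  motion=[
    {"offset": [0,0,-0.3],"turn": 0},
    {"offset": [0,0,-0.8],"turn": 0},
    {"offset": [0,0,-1.6],"turn": 0},
    {"offset": [0,0,-3],"turn": 0},
    {"offset": [0,0,-4.5],"turn": 0},
    {"offset": [0,0,-6],"turn": 0},
    {"offset": [0,0,-7],"turn": 0},
    {"offset": [0,0,-7],"turn": 0},
  ],
)

```text
t: 3.9
eef_pos: [0.6686, -0.0367, 0.3541]
ee_rot: [-3.138, 0.0, -1.464]
force: [1.3, 0.3, -2.8]
width: 0.0241
```

```bash
python3 - <<'E'
from h import *
s=get_state(); print(s['width'],s['force'],s['moment'])
go([.665,.285,.2],BOX[2]-np.pi/2,'lid away')
f=grab('side','side1')
f=grab('top'); P=cloud(f).reshape(-1,3); np.savez('top1.npz',**f)
# free zone check on t0 cloud
P=np.vstack([cloud(load(n)).reshape(-1,3) for n in('top0','side0')])
m=(P[:,2]>.015)&(abs(P[:,0]-.665)<.15)&(abs(P[:,1]-.285)<.2)
q=P[m]; print(m.sum()); 
H,xe,ye=np.histogram2d(q[:,0],q[:,1],bins=[np.arange(.5,.83,.03),np.arange(.08,.5,.03)]); print(H.astype(int))
E
```

```text
0.024126155031497603 [ 1.29393117  0.29207938 -2.78404413] [ 0.10257559 -0.09946953 -0.01716607]
lid away grasp [ 0.6692 -0.0366  0.1951] yaw -1.464 -> offset [-32.02, -3.02, -0.48] turn -0.0
3450
[[  0   0   0   0   0   0   0   0   0   0   0   0 112]
 [  0   0   0   0   0   0   0   0   0   0   0  72 210]
 [  0   0   0   0   0   0   1   0   0   0   0  11 100]
 [  0   0   0   0   0   0   0   0   0   0   0  35  77]
 [  0   0   0   0   0   0   0   0   0   0  24 306  92]
 [  0   0   0   0   0   0   0   0   0   0  59 166 144]
 [  0   0   0   0   0   0   0   0   0   0   0  86 108]
 [ 56 168  28   0   0   0   0   0   0   0   0  68 103]
 [120 146   6   0   0   0   0   0   0   0   0   0 131]
 [145  94   1   0   0   0   0   0   0   0   0   0 126]]
```

View pics/side1.png

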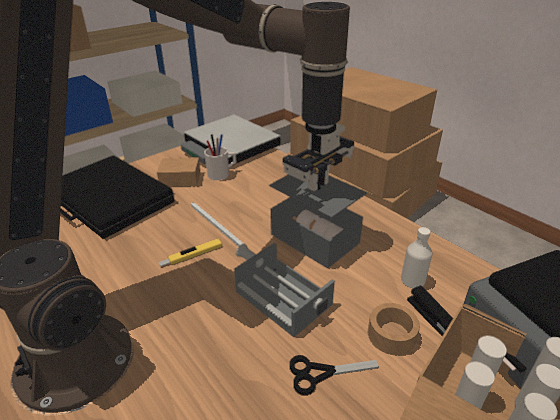

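The lid hangs level above the box in (318,190), and a roll is visible inside at (318,222). I'll lay it aside at about (0.625, 0.262).

>>> send_rows(
  motion=[
    {"offset": [-2,0.1,0],"turn": 1},
    {"offset": [-6,0.2,0],"turn": 2},
    {"offset": [-10.5,0.4,0],"turn": 3},
    {"offset": [-15,0.6,0],"turn": 4},
    {"offset": [-20,0.8,0],"turn": 5},
    {"offset": [-25,1,0],"turn": 6},
    {"offset": [-28.5,1.2,0],"turn": 6},
    {"offset": [-30.1,1.2,0],"turn": 6},
  ],
)

```text
t: 4.8
eef_pos: [0.6231, 0.2645, 0.3501]
ee_rot: [3.14, -0.0, -1.566]
force: [0.3, -0.5, -2.1]
width: 0.0251
```

>>> send_rows(
  motion=[
    {"offset": [0,0,0],"turn": 0},
    {"offset": [0,0,1],"turn": 0},
    {"offset": [0,0,4],"turn": 0},
    {"offset": [0,0,7.5],"turn": 0},
    {"offset": [0,0,11],"turn": 0},
    {"offset": [0,0,13],"turn": 0},
    {"offset": [0,0,14],"turn": 0},
    {"offset": [0,0,14],"turn": 0},
  ],
)

```text
t: 5.6
eef_pos: [0.6239, 0.2597, 0.2094]
ee_rot: [3.139, -0.002, -1.57]
force: [0.6, -0.3, -2.3]
width: 0.0239
```

```bash
python3 - <<'E'
from h import *
s=get_state(); print(s['width'],s['force'],s['moment'])
go([.625,.262,.038],-np.pi/2,'lid down')
E
```

```text
0.02393142115784018 [ 0.56399264 -0.25006577 -2.25307365] [ 0.04943827 -0.00524266  0.04519281]
lid down grasp [0.6235 0.2594 0.0504] yaw -1.57 -> offset [-0.26, -0.16, 1.24] turn 0.0
```

>>> send_rows(
  motion=[
    {"offset": [0,0,0.6],"turn": 0},
    {"offset": [0,0,1],"turn": 0},
    {"offset": [0,0,1.2],"turn": 0},
    {"offset": [0,0,1.2],"turn": 0},
    {"offset": [0,0,1.2],"turn": 0},
  ],
)

```text
t: 6.1
eef_pos: [0.6242, 0.2614, 0.1999]
ee_rot: [-3.141, 0.0, -1.569]
force: [-0.2, -0.7, -2.3]
width: 0.0243
```

>>> send_rows(
  motion=[
    {"offset": [0,0,0],"turn": 0},
    {"offset": [0,0,0],"turn": 0},
    {"offset": [0,0,0],"turn": 0},
    {"offset": [0,0,0],"turn": 0},
    {"offset": [0,0,0],"turn": 0},
    {"offset": [0,0,0],"turn": 0},
  ],
  hand=0.3,
)

```text
t: 6.7
eef_pos: [0.6241, 0.2613, 0.1995]
ee_rot: [-3.141, 0.0, -1.569]
force: [-0.0, 1.0, -0.4]
width: 0.0567
```

>>> send_rows(
  motion=[
    {"offset": [0,0,-1],"turn": 0},
    {"offset": [0,0,-4],"turn": 0},
    {"offset": [0,0,-9],"turn": 0},
    {"offset": [0,0,-14],"turn": 0},
    {"offset": [0,0,-18],"turn": 0},
    {"offset": [0,0,-20],"turn": 0},
    {"offset": [0,0,-20],"turn": 0},
  ],
)

```text
t: 7.4
eef_pos: [0.6245, 0.2614, 0.405]
ee_rot: [-3.135, 0.004, -1.568]
force: [-0.7, 0.3, -0.4]
width: 0.0571
```

```bash
python3 - <<'E'
from h import *
s=get_state(); print(s['width'],s['force'])
f=grab('top','top2'); np.savez('top2.npz',**f)
g=grab('side','side2'); np.savez('side2.npz',**g)
a=cv2.resize(f['frame'][120:270,160:400],None,fx=2.4,fy=2.4,interpolation=cv2.INTER_CUBIC); 
b=cv2.resize(g['frame'][170:340,170:400],(576,426)); cv2.imwrite('pics/c2.png',np.vstack([a,b])[:,:]) 
print(a.shape,b.shape)
for n,F in(('top',f),('side',g)):
    P=cloud(F); c=P.reshape(-1,3); c=c[~np.isnan(c[:,0])]
    if n=='side':x,k,e=fit(c,sd_lid,(.624,.2594,0),(.006,.06),(.03,.015)); print(n,'lid',x,k,e)
    x,k,e=fit(c,sd_axle,(.487,.196,0),(.006,.02),(.02,.01,.008)); print(n,'axle',x,k,e)
    # roll points in box frame
    cs,sn=np.cos(BOX[2]),np.sin(BOX[2]); q=c[:,:2]-BOX[:2]; L=np.c_[q@np.array([cs,sn]),q@np.array([-sn,cs]),c[:,2]]*1e3
    m=(abs(L[:,0])<40)&(abs(L[:,1])<98)&(L[:,2]>40)&(L[:,2]<85)
    h,e=np.histogram(L[m,1],bins=np.arange(-100,101,5)); print(n,list(zip(e[:-1].astype(int),h)))
    m&=L[:,2]>66; h,e=np.histogram(L[m,1],bins=np.arange(-100,101,5)); print(n,list(zip(e[:-1].astype(int),h)))
E
```

```text
0.0570606698064744 [-0.69347378  0.30114575 -0.39383551]
(360, 576, 3) (426, 576, 3)
top axle [ 0.48461097  0.20169676 -0.00427245] 329 0.002242839756773963
top [(np.int64(-100), np.int64(0)), (np.int64(-95), np.int64(27)), (np.int64(-90), np.int64(26)), (np.int64(-85), np.int64(26)), (np.int64(-80), np.int64(29)), (np.int64(-75), np.int64(23)), (np.int64(-70), np.int64(30)), (np.int64(-65), np.int64(26)), (np.int64(-60), np.int64(27)), (np.int64(-55), np.int64(0)), (np.int64(-50), np.int64(24)), (np.int64(-45), np.int64(29)), (np.int64(-40), np.int64(25)), (np.int64(-35), np.int64(27)), (np.int64(-30), np.int64(27)), (np.int64(-25), np.int64(26)), (np.int64(-20), np.int64(25)), (np.int64(-15), np.int64(29)), (np.int64(-10), np.int64(0)), (np.int64(-5), np.int64(0)), (np.int64(0), np.int64(0)), (np.int64(5), np.int64(15)), (np.int64(10), np.int64(26)), (np.int64(15), np.int64(29)), (np.int64(20), np.int64(26)), (np.int64(25), np.int64(29)), (np.int64(30), np.int64(27)), (np.int64(35), np.int64(26)), (np.int64(40), np.int64(27)), (np.int64(45), np.int64(8)), (np.int64(50), np.int64(0)
[... 3338 characters left out ...]
t64(-20), np.int64(18)), (np.int64(-15), np.int64(18)), (np.int64(-10), np.int64(4)), (np.int64(-5), np.int64(0)), (np.int64(0), np.int64(0)), (np.int64(5), np.int64(8)), (np.int64(10), np.int64(24)), (np.int64(15), np.int64(16)), (np.int64(20), np.int64(18)), (np.int64(25), np.int64(16)), (np.int64(30), np.int64(15)), (np.int64(35), np.int64(14)), (np.int64(40), np.int64(16)), (np.int64(45), np.int64(10)), (np.int64(50), np.int64(0)), (np.int64(55), np.int64(0)), (np.int64(60), np.int64(0)), (np.int64(65), np.int64(0)), (np.int64(70), np.int64(0)), (np.int64(75), np.int64(0)), (np.int64(80), np.int64(0)), (np.int64(85), np.int64(0)), (np.int64(90), np.int64(0)), (np.int64(95), np.int64(0))]
```

View pics/c2.png

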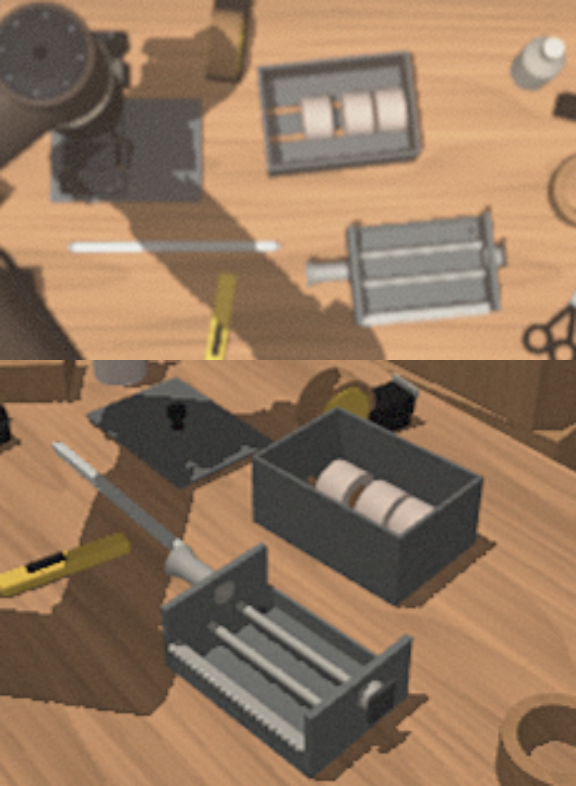

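The view shows three rolls in the box at (317,117), (357,112) and (390,108). The lid lies flat at about (125,150), knob up. I'll start with the roll nearest the -y wall.

```bash
python3 - <<'E'
from h import *
for y in(-75.5,-31,27): print(y,frame(BOX,0,y,52))
for y in(-42,0,42): print(y,frame(DISP,0,y,60))
go(frame(BOX,0,-75.5,150),BOX[2]-np.pi/2,'above roll')
E
```

```text
-75.5 [ 0.67558561 -0.11086579  0.052     ]
-31 [ 0.67081992 -0.06662172  0.052     ]
27 [ 0.66460846 -0.00895528  0.052     ]
-42 [ 0.46280836 -0.19282698  0.06      ]
0 [ 0.459 -0.151  0.06 ]
42 [ 0.45519164 -0.10917302  0.06      ]
above roll grasp [0.624  0.2613 0.2413] yaw -1.569 -> offset [37.23, -5.08, 9.1] turn -6.0
```

>>> send_rows(
  motion=[
    {"offset": [4,-0.5,0],"turn": -1},
    {"offset": [9,-1,1],"turn": -2},
    {"offset": [14,-2,2.5],"turn": -3},
    {"offset": [19,-3,4.5],"turn": -4},
    {"offset": [24,-4,6.5],"turn": -5},
    {"offset": [29,-4.5,8],"turn": -6},
    {"offset": [34,-5,9],"turn": -6},
    {"offset": [37.2,-5.1,9.1],"turn": -6},
  ],
  hand=0.66,
)

```text
t: 8.3
eef_pos: [0.6752, -0.1125, 0.3053]
ee_rot: [3.137, 0.0, -1.464]
force: [0.3, -0.4, -0.5]
width: 0.0727
```

>>> send_rows(
  motion=[
    {"offset": [0,0,0],"turn": 0},
    {"offset": [0,0,0],"turn": 0},
    {"offset": [0,0,0],"turn": 0},
  ],
)

```text
t: 8.6
eef_pos: [0.6757, -0.1102, 0.3076]
ee_rot: [3.14, 0.0, -1.464]
force: [0.3, -0.1, 0.6]
width: 0.0728
```

```bash
python3 - <<'E'
from h import *
go(frame(BOX,0,-75.5,52),BOX[2]-np.pi/2,'roll'); print(get_state()['width'])
E
```

```text
roll grasp [ 0.6755 -0.1102  0.1486] yaw -1.464 -> offset [0.07, -0.02, 9.66] turn -0.0
0.07276866909572258
```

>>> send_rows(
  motion=[
    {"offset": [0,0,2.5],"turn": 0},
    {"offset": [0,0,5],"turn": 0},
    {"offset": [0,0,7.5],"turn": 0},
    {"offset": [0,0,9],"turn": 0},
    {"offset": [0,0,9.6],"turn": 0},
    {"offset": [0,0,9.6],"turn": 0},
  ],
)

```text
t: 9.2
eef_pos: [0.6759, -0.1099, 0.212]
ee_rot: [3.141, -0.0, -1.463]
force: [-0.2, -0.3, 0.1]
width: 0.0728
```

>>> send_rows(
  motion=[
    {"offset": [0,0,0],"turn": 0},
    {"offset": [0,0,0],"turn": 0},
    {"offset": [0,0,0],"turn": 0},
    {"offset": [0,0,0],"turn": 0},
    {"offset": [0,0,0],"turn": 0},
  ],
  hand=-1,
  squeeze=25,
)

```text
t: 9.7
eef_pos: [0.6761, -0.1106, 0.2137]
ee_rot: [-3.14, -0.0, -1.464]
force: [-2.0, 1.8, 7.0]
width: 0.0611
```

>>> send_rows(
  motion=[
    {"offset": [0,0,-0.5],"turn": 0},
    {"offset": [0,0,-2],"turn": 0},
    {"offset": [0,0,-4.5],"turn": 0},
    {"offset": [0,0,-7.5],"turn": 0},
    {"offset": [0,0,-10],"turn": 0},
    {"offset": [0,0,-11],"turn": 0},
    {"offset": [0,0,-11],"turn": 0},
  ],
)

```text
t: 10.4
eef_pos: [0.6762, -0.1106, 0.3247]
ee_rot: [-3.138, -0.0, -1.464]
force: [-0.2, 0.0, -0.8]
width: 0.0609
```

```bash
python3 - <<'E'
from h import *
go(frame(DISP,0,-42,150),DISP[2]-np.pi/2,'above place'); s=get_state();print(s['width'],s['force'])
E
```

```text
above place grasp [ 0.6767 -0.1106  0.1657] yaw -1.464 -> offset [5.89, 22.15, 1.49] turn 0.9
0.06091814258803894 [-0.19449183  0.03555353 -0.84602947]
```

>>> send_rows(
  motion=[
    {"offset": [0.5,2,0],"turn": 0},
    {"offset": [1.5,6,0],"turn": 0.9},
    {"offset": [2.8,10.5,0],"turn": 0.9},
    {"offset": [4,15,0.5],"turn": 0.9},
    {"offset": [5.2,19.5,1],"turn": 0.9},
    {"offset": [5.9,21.7,1.4],"turn": 0.9},
    {"offset": [5.9,22.1,1.5],"turn": 0.9},
    {"offset": [5.9,22.1,1.5],"turn": 0.9},
  ],
)

```text
t: 11.2
eef_pos: [0.4617, -0.193, 0.3067]
ee_rot: [3.14, 0.0, -1.481]
force: [0.3, 0.3, -1.7]
width: 0.0612
```

>>> send_rows(
  motion=[
    {"offset": [0,0,0],"turn": 0},
    {"offset": [0,0,0],"turn": 0},
  ],
)

```text
t: 11.4
eef_pos: [0.4634, -0.1925, 0.3071]
ee_rot: [3.141, -0.0, -1.479]
force: [-0.1, 0.4, -1.2]
width: 0.0611
```

```bash
python3 - <<'E'
from h import *
go(frame(DISP,0,-42,64),DISP[2]-np.pi/2,'place'); s=get_state();print(s['width'],s['force'])
f=grab('side','side3'); cv2.imwrite('pics/c3.png',cv2.resize(f['frame'][120:360,180:400],None,fx=2.4,fy=2.4))
E
```

```text
place grasp [ 0.4634 -0.1925  0.1481] yaw -1.479 -> offset [0.03, 0.06, 8.41] turn 0.1
0.06113758566683726 [-0.06769888  0.44742594 -1.18315571]
```

View pics/c3.png

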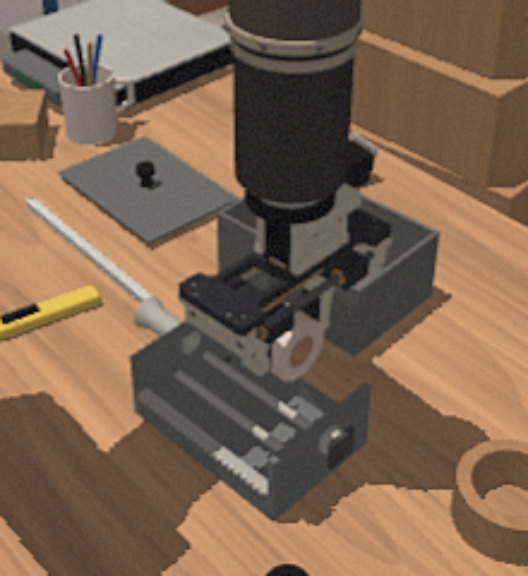

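The roll is held upright with its axis along the row at (300,345). I'll lower it onto the rods.

>>> send_rows(
  motion=[
    {"offset": [0,0.1,2.5],"turn": 0},
    {"offset": [0,0.1,5],"turn": 0},
    {"offset": [0,0.1,7],"turn": 0},
    {"offset": [0,0.1,8],"turn": 0},
    {"offset": [0,0.1,8.3],"turn": 0},
    {"offset": [0,0.1,8.5],"turn": 0},
    {"offset": [0,0.1,8.5],"turn": 0},
  ],
)

```text
t: 12.15
eef_pos: [0.4619, -0.1929, 0.2229]
ee_rot: [-3.141, -0.0, -1.479]
force: [0.7, 0.3, -1.2]
width: 0.0614
```

```bash
python3 - <<'E'
from h import *
go(frame(DISP,0,-42,63),DISP[2]-np.pi/2,'place'); s=get_state();print(s['width'],s['force'])
E
```

```text
place grasp [ 0.462  -0.1929  0.0639] yaw -1.479 -> offset [-0.0, -0.08, 0.09] turn 0.0
0.06140926194829175 [ 0.67859671  0.30963253 -1.1504499 ]
```

>>> send_rows(
  motion=[
    {"offset": [0,-0.1,0.1],"turn": 0},
    {"offset": [0,-0.1,0.2],"turn": 0},
    {"offset": [0,-0.1,0.3],"turn": 0},
    {"offset": [0,-0.1,0.3],"turn": 0},
  ],
)

```text
t: 12.55
eef_pos: [0.4629, -0.1929, 0.2215]
ee_rot: [-3.139, -0.001, -1.479]
force: [-4.7, 3.7, 18.0]
width: 0.0612
```

```bash
python3 - <<'E'
from h import *
go(frame(DISP,0,-42,62),DISP[2]-np.pi/2,'place'); s=get_state();print(s['width'],s['force'])
E
```

```text
place grasp [ 0.4633 -0.1929  0.0625] yaw -1.479 -> offset [-0.02, 0.05, 0.05] turn 0.1
0.0612121406308612 [-4.68401979  3.68653823 17.97177364]
```

>>> send_rows(
  motion=[
    {"offset": [0,0,-0.1],"turn": 0},
    {"offset": [0,0,-0.1],"turn": 0},
    {"offset": [0,0,-0.1],"turn": 0},
    {"offset": [0,0,-0.1],"turn": 0},
    {"offset": [0,0,-0.1],"turn": 0},
  ],
  hand=0.66,
)

```text
t: 13.05
eef_pos: [0.4624, -0.1928, 0.2203]
ee_rot: [3.141, 0.0, -1.48]
force: [-0.6, 0.2, 0.2]
width: 0.073
```

>>> send_rows(
  motion=[
    {"offset": [0,0,-1],"turn": 0},
    {"offset": [0,0,-3],"turn": 0},
    {"offset": [0,0,-6],"turn": 0},
    {"offset": [0,0,-9],"turn": 0},
    {"offset": [0,0,-10.5],"turn": 0},
    {"offset": [0,0,-10.5],"turn": 0},
  ],
)

```text
t: 13.65
eef_pos: [0.4631, -0.193, 0.3286]
ee_rot: [-3.136, -0.001, -1.479]
force: [0.4, -0.6, 0.1]
width: 0.0726
```

```bash
cat >> h.py <<'E'
def rolls(F,z0,z1,cams=('side',)):
    for n in cams:
        c=cloud(grab(n)).reshape(-1,3); cs,sn=np.cos(F[2]),np.sin(F[2]); q=c[:,:2]-F[:2]
        L=np.c_[q@np.array([cs,sn]),q@np.array([-sn,cs]),c[:,2]]*1e3
        L=L[(abs(L[:,0])<36)&(abs(L[:,1])<88)&(L[:,2]>z0)&(L[:,2]<z1)]
        h,e=np.histogram(L[:,1],bins=np.arange(-88,89,4)); print(n,'z95',np.percentile(L[:,2],[50,97]) if len(L) else '',{int(a):int(b) for a,b in zip(e,h) if b>2})
E
python3 - <<'E'
from h import *
go(frame(BOX,0,-31,150),BOX[2]-np.pi/2,'above roll')
rolls(DISP,60,90,('side',))
E
```

```text
above roll grasp [ 0.4639 -0.1931  0.1696] yaw -1.479 -> offset [-10.7, -21.75, 2.06] turn -0.9
side z95 [76.8215492  83.79201339] {-64: 34, -60: 79, -56: 36, -52: 39, -48: 35, -44: 34, -40: 36, -36: 31, -32: 36, -28: 33, -24: 19}
```

>>> send_rows(
  motion=[
    {"offset": [-1,-2,0],"turn": -0.9},
    {"offset": [-3,-6,0],"turn": -0.9},
    {"offset": [-5.2,-10.5,0.5],"turn": -0.9},
    {"offset": [-7.5,-15,1],"turn": -0.9},
    {"offset": [-9.5,-19.5,1.5],"turn": -0.9},
    {"offset": [-10.7,-21.5,2],"turn": -0.9},
    {"offset": [-10.7,-21.7,2.1],"turn": -0.9},
    {"offset": [-10.7,-21.7,2.1],"turn": -0.9},
  ],
)

```text
t: 14.5
eef_pos: [0.669, -0.0658, 0.3021]
ee_rot: [3.138, -0.0, -1.463]
force: [-0.9, -0.5, 0.4]
width: 0.0727
```

>>> send_rows(
  motion=[
    {"offset": [0,0,0],"turn": 0},
    {"offset": [0,0,0],"turn": 0},
    {"offset": [0,0,0],"turn": 0},
  ],
)

```text
t: 14.8
eef_pos: [0.6683, -0.0671, 0.3051]
ee_rot: [-3.141, 0.0, -1.465]
force: [0.2, -0.6, 0.7]
width: 0.0726
```

```bash
python3 - <<'E'
from h import *
go(frame(BOX,0,-31,55),BOX[2]-np.pi/2,'roll')
E
```

```text
roll grasp [ 0.6684 -0.0671  0.1461] yaw -1.465 -> offset [-0.02, -0.24, 9.11] turn -0.1
```

>>> send_rows(
  motion=[
    {"offset": [0,-0.2,2.5],"turn": 0},
    {"offset": [0,-0.2,5],"turn": 0},
    {"offset": [0,-0.2,7.5],"turn": 0},
    {"offset": [0,-0.2,8.8],"turn": 0},
    {"offset": [0,-0.2,9.1],"turn": 0},
    {"offset": [0,-0.2,9.1],"turn": 0},
  ],
)

```text
t: 15.4
eef_pos: [0.6709, -0.0665, 0.2138]
ee_rot: [-3.141, -0.0, -1.464]
force: [-1.4, 0.7, 0.6]
width: 0.0728
```

>>> send_rows(
  motion=[
    {"offset": [0,0,0],"turn": 0},
    {"offset": [0,0,0],"turn": 0},
    {"offset": [0,0,0],"turn": 0},
    {"offset": [0,0,0],"turn": 0},
    {"offset": [0,0,0],"turn": 0},
  ],
  hand=-1,
  squeeze=25,
)

```text
t: 15.9
eef_pos: [0.6712, -0.0662, 0.2147]
ee_rot: [-3.14, -0.0, -1.464]
force: [-0.6, -0.1, 6.5]
width: 0.0611
```

>>> send_rows(
  motion=[
    {"offset": [0,0,-0.5],"turn": 0},
    {"offset": [0,0,-2],"turn": 0},
    {"offset": [0,0,-4.5],"turn": 0},
    {"offset": [0,0,-7.5],"turn": 0},
    {"offset": [0,0,-10],"turn": 0},
    {"offset": [0,0,-11],"turn": 0},
    {"offset": [0,0,-11],"turn": 0},
  ],
)

```text
t: 16.6
eef_pos: [0.671, -0.0663, 0.3255]
ee_rot: [-3.138, 0.0, -1.464]
force: [-0.5, -0.3, -1.3]
width: 0.0616
```

```bash
python3 - <<'E'
from h import *
go(frame(DISP,0,0,155),DISP[2]-np.pi/2,'above place'); s=get_state();print(s['width'],s['force'])
E
```

```text
above place grasp [ 0.6715 -0.0662  0.1665] yaw -1.464 -> offset [6.17, 22.04, 1.08] turn 0.9
0.06155824093426569 [-0.48249214 -0.3216747  -1.29085674]
```

>>> send_rows(
  motion=[
    {"offset": [0.5,2,0],"turn": 0},
    {"offset": [1.6,6,0],"turn": 0.9},
    {"offset": [2.9,10.5,0],"turn": 0.9},
    {"offset": [4.2,15,0.5],"turn": 0.9},
    {"offset": [5.4,19.5,1],"turn": 0.9},
    {"offset": [6.2,21.6,1.1],"turn": 0.9},
    {"offset": [6.2,22,1.1],"turn": 0.9},
    {"offset": [6.2,22,1.1],"turn": 0.9},
  ],
)

```text
t: 17.4
eef_pos: [0.4579, -0.1516, 0.3119]
ee_rot: [3.141, 0.0, -1.48]
force: [-0.7, 0.7, -1.4]
width: 0.0607
```

>>> send_rows(
  motion=[
    {"offset": [0,0,0],"turn": 0},
    {"offset": [0,0,0],"turn": 0},
    {"offset": [0,0,0],"turn": 0},
  ],
)

```text
t: 17.7
eef_pos: [0.4594, -0.1511, 0.312]
ee_rot: [3.141, 0.0, -1.479]
force: [-0.7, 0.2, -1.3]
width: 0.0611
```

```bash
python3 - <<'E'
from h import *
go(frame(DISP,0,0,64.5),DISP[2]-np.pi/2,'place'); s=get_state();print(s['width'],s['force'])
E
```

```text
place grasp [ 0.4593 -0.1511  0.153 ] yaw -1.479 -> offset [-0.01, 0.02, 8.86] turn 0.0
0.06108456570555772 [-0.69989293  0.24659058 -1.30612595]
```

>>> send_rows(
  motion=[
    {"offset": [0,0,2.5],"turn": 0},
    {"offset": [0,0,5],"turn": 0},
    {"offset": [0,0,7.3],"turn": 0},
    {"offset": [0,0,8.3],"turn": 0},
    {"offset": [0,0,8.7],"turn": 0},
    {"offset": [0,0,8.9],"turn": 0},
    {"offset": [0,0,8.9],"turn": 0},
    {"offset": [0,0,8.9],"turn": 0},
  ],
)

```text
t: 18.5
eef_pos: [0.4591, -0.1514, 0.2242]
ee_rot: [-3.14, -0.0, -1.48]
force: [-0.1, -0.3, -1.7]
width: 0.0612
```

>>> send_rows(
  motion=[
    {"offset": [0,0,0.1],"turn": 0},
    {"offset": [0,0,0.1],"turn": 0},
  ],
)

```text
t: 18.7
eef_pos: [0.4589, -0.1514, 0.2229]
ee_rot: [-3.14, -0.0, -1.48]
force: [-0.8, 0.1, 0.1]
width: 0.0614
```

```bash
python3 - <<'E'
from h import *
go(frame(DISP,0,0,64),DISP[2]-np.pi/2,'place'); s=get_state();print(s['width'],s['force'])
E
```

```text
place grasp [ 0.4591 -0.1514  0.0639] yaw -1.48 -> offset [-0.04, 0.01, -0.01] turn 0.0
0.06137110888164116 [-0.84847957  0.09710649  0.06047405]
```

Just touching, so I'll release and lift, then go to the third roll.

>>> send_rows(
  motion=[
    {"offset": [0,0,0.1],"turn": 0},
    {"offset": [0,0,0.1],"turn": 0},
  ],
)

```text
t: 18.9
eef_pos: [0.4592, -0.1514, 0.2226]
ee_rot: [-3.14, -0.0, -1.479]
force: [-3.0, 1.9, 10.5]
width: 0.0611
```

>>> send_rows(
  motion=[
    {"offset": [0,0,0],"turn": 0},
    {"offset": [0,0,0],"turn": 0},
    {"offset": [0,0,0],"turn": 0},
    {"offset": [0,0,0],"turn": 0},
    {"offset": [0,0,0],"turn": 0},
  ],
  hand=0.66,
)

```text
t: 19.4
eef_pos: [0.4586, -0.1514, 0.2213]
ee_rot: [3.141, 0.0, -1.48]
force: [1.0, 0.6, 0.6]
width: 0.0728
```

>>> send_rows(
  motion=[
    {"offset": [0,0,-1],"turn": 0},
    {"offset": [0,0,-3],"turn": 0},
    {"offset": [0,0,-6],"turn": 0},
    {"offset": [0,0,-9],"turn": 0},
    {"offset": [0,0,-10.5],"turn": 0},
    {"offset": [0,0,-10.5],"turn": 0},
  ],
)

```text
t: 20.0
eef_pos: [0.4593, -0.1515, 0.3296]
ee_rot: [-3.136, -0.001, -1.479]
force: [-0.2, 0.4, -0.0]
width: 0.0728
```

```bash
python3 - <<'E'
from h import *
go(frame(BOX,0,27,150),BOX[2]-np.pi/2,'above roll')
rolls(DISP,60,90,('side',))
E
```

```text
above roll grasp [ 0.4602 -0.1515  0.1706] yaw -1.479 -> offset [-12.33, -21.65, 2.17] turn -0.9
side z95 [77.47315883 84.03839201] {-64: 34, -60: 83, -56: 33, -52: 38, -48: 38, -44: 32, -40: 38, -36: 33, -32: 35, -28: 30, -24: 21, -20: 32, -16: 47, -12: 30, -8: 33, -4: 30, 0: 32, 4: 34, 8: 28, 12: 36, 16: 27, 20: 13}
```

>>> send_rows(
  motion=[
    {"offset": [-1,-2,0],"turn": -0.9},
    {"offset": [-3.5,-6,0],"turn": -0.9},
    {"offset": [-6,-10.5,0.5],"turn": -0.9},
    {"offset": [-8.5,-15,1],"turn": -0.9},
    {"offset": [-11,-19.5,1.5],"turn": -0.9},
    {"offset": [-12.3,-21.5,2],"turn": -0.9},
    {"offset": [-12.3,-21.7,2.2],"turn": -0.9},
    {"offset": [-12.3,-21.7,2.2],"turn": -0.9},
  ],
)

```text
t: 20.85
eef_pos: [0.6637, -0.0084, 0.3018]
ee_rot: [3.138, -0.0, -1.463]
force: [-0.1, -0.1, -0.1]
width: 0.0728
```

>>> send_rows(
  motion=[
    {"offset": [0,0,0],"turn": 0},
    {"offset": [0,0,0],"turn": 0},
    {"offset": [0,0,0],"turn": 0},
  ],
)

```text
t: 21.15
eef_pos: [0.6631, -0.0098, 0.3051]
ee_rot: [-3.141, 0.0, -1.465]
force: [-0.7, -0.5, 0.1]
width: 0.0727
```

```bash
python3 - <<'E'
from h import *
go(frame(BOX,0,27,55),BOX[2]-np.pi/2,'roll')
E
```

```text
roll grasp [ 0.6632 -0.0098  0.1461] yaw -1.465 -> offset [-0.06, -0.14, 9.11] turn -0.1
```

>>> send_rows(
  motion=[
    {"offset": [0,-0.1,2.5],"turn": 0},
    {"offset": [-0.1,-0.1,5],"turn": 0},
    {"offset": [-0.1,-0.1,7.5],"turn": 0},
    {"offset": [-0.1,-0.1,8.8],"turn": 0},
    {"offset": [-0.1,-0.1,9.1],"turn": 0},
    {"offset": [-0.1,-0.1,9.1],"turn": 0},
  ],
)

```text
t: 21.75
eef_pos: [0.6646, -0.0082, 0.2138]
ee_rot: [-3.141, -0.0, -1.464]
force: [0.6, 0.3, -0.8]
width: 0.0728
```

>>> send_rows(
  motion=[
    {"offset": [0,0,0],"turn": 0},
    {"offset": [0,0,0],"turn": 0},
    {"offset": [0,0,0],"turn": 0},
    {"offset": [0,0,0],"turn": 0},
    {"offset": [0,0,0],"turn": 0},
  ],
  hand=-1,
  squeeze=25,
)

```text
t: 22.25
eef_pos: [0.665, -0.008, 0.2147]
ee_rot: [-3.14, -0.0, -1.464]
force: [-0.7, 0.6, 5.9]
width: 0.0615
```

>>> send_rows(
  motion=[
    {"offset": [0,0,-0.5],"turn": 0},
    {"offset": [0,0,-2],"turn": 0},
    {"offset": [0,0,-4.5],"turn": 0},
    {"offset": [0,0,-7.5],"turn": 0},
    {"offset": [0,0,-10],"turn": 0},
    {"offset": [0,0,-11],"turn": 0},
    {"offset": [0,0,-11],"turn": 0},
  ],
)

```text
t: 22.95
eef_pos: [0.6646, -0.0081, 0.3255]
ee_rot: [-3.138, 0.0, -1.464]
force: [-0.0, 1.1, -1.9]
width: 0.0614
```

```bash
python3 - <<'E'
from h import *
go(frame(DISP,0,42,155),DISP[2]-np.pi/2,'above place'); s=get_state();print(s['width'],s['force'])
E
```

```text
above place grasp [ 0.6651 -0.0079  0.1665] yaw -1.464 -> offset [7.83, 21.96, 1.07] turn 0.9
0.06135494087411828 [-0.02498402  1.0602834  -1.88013651]
```

>>> send_rows(
  motion=[
    {"offset": [0.7,2,0],"turn": 0},
    {"offset": [2,6,0],"turn": 0.9},
    {"offset": [3.6,10.5,0],"turn": 0.9},
    {"offset": [5.3,15,0.5],"turn": 0.9},
    {"offset": [6.9,19.5,1],"turn": 0.9},
    {"offset": [7.8,21.6,1.1],"turn": 0.9},
    {"offset": [7.8,22,1.1],"turn": 0.9},
    {"offset": [7.8,22,1.1],"turn": 0.9},
  ],
)

```text
t: 23.75
eef_pos: [0.4533, -0.1093, 0.3119]
ee_rot: [3.141, 0.0, -1.48]
force: [0.2, 0.2, -1.5]
width: 0.061
```

>>> send_rows(
  motion=[
    {"offset": [0,0,0],"turn": 0},
    {"offset": [0,0,0],"turn": 0},
    {"offset": [0,0,0],"turn": 0},
  ],
)

```text
t: 24.05
eef_pos: [0.4547, -0.1087, 0.312]
ee_rot: [3.141, -0.0, -1.479]
force: [-0.4, -0.4, -1.5]
width: 0.0612
```

```bash
python3 - <<'E'
from h import *
go(frame(DISP,0,42,63.5),DISP[2]-np.pi/2,'place'); s=get_state();print(s['width'],s['force'])
E
```

```text
place grasp [ 0.4546 -0.1087  0.153 ] yaw -1.479 -> offset [0.05, -0.06, 8.95] turn 0.0
0.061211285674566955 [-0.35264451 -0.38283357 -1.4861785 ]
```

>>> send_rows(
  motion=[
    {"offset": [0,0,2.5],"turn": 0},
    {"offset": [0,0,5],"turn": 0},
    {"offset": [0,0,7.3],"turn": 0},
    {"offset": [0,0,8.3],"turn": 0},
    {"offset": [0,0,8.7],"turn": 0},
    {"offset": [0,0,9],"turn": 0},
    {"offset": [0,0,9],"turn": 0},
    {"offset": [0,0,9],"turn": 0},
  ],
)

```text
t: 24.85
eef_pos: [0.4545, -0.109, 0.2232]
ee_rot: [-3.14, 0.0, -1.48]
force: [1.3, 0.2, 0.4]
width: 0.0616
```

>>> send_rows(
  motion=[
    {"offset": [0,0,0.1],"turn": 0},
    {"offset": [0,0,0.1],"turn": 0},
  ],
)

```text
t: 25.05
eef_pos: [0.4551, -0.109, 0.2227]
ee_rot: [-3.138, -0.0, -1.479]
force: [1.0, -0.5, 5.5]
width: 0.0611
```

>>> send_rows(
  motion=[
    {"offset": [0,0,0],"turn": 0},
    {"offset": [0,0,0],"turn": 0},
    {"offset": [0,0,0],"turn": 0},
    {"offset": [0,0,0],"turn": 0},
    {"offset": [0,0,0],"turn": 0},
  ],
  hand=0.66,
)

```text
t: 25.55
eef_pos: [0.4539, -0.1091, 0.2213]
ee_rot: [3.141, -0.0, -1.48]
force: [-0.1, 0.3, -0.4]
width: 0.0725
```

>>> send_rows(
  motion=[
    {"offset": [0,0,-1],"turn": 0},
    {"offset": [0,0,-3],"turn": 0},
    {"offset": [0,0,-6],"turn": 0},
    {"offset": [0,0,-9],"turn": 0},
    {"offset": [0,0,-12],"turn": 0},
    {"offset": [0,0,-14],"turn": 0},
    {"offset": [0,0,-14],"turn": 0},
  ],
)

```text
t: 26.25
eef_pos: [0.4547, -0.1091, 0.3652]
ee_rot: [-3.135, -0.0, -1.479]
force: [0.4, 0.1, -0.3]
width: 0.0725
```

```bash
python3 - <<'E'
from h import *
rolls(DISP,60,90,('side',))
for n in('side','top'):
    f=grab(n,n+'4'); c=cloud(f).reshape(-1,3); c=c[~np.isnan(c[:,0])]
    print(n,'axle',fit(c,sd_axle,(.487,.194,0),(.006,.02),(.02,.01,.008)))
    print(n,'lid',fit(c,sd_lid,(.623,.2627,0),(.006,.06),(.03,.015)))
    if n=='side': cv2.imwrite('pics/c4.png',cv2.resize(f['frame'][150:340,160:400],None,fx=2.5,fy=2.5,interpolation=cv2.INTER_CUBIC))
E
```

```text
side z95 [77.69012849 84.26016035] {-64: 36, -60: 80, -56: 35, -52: 31, -48: 39, -44: 36, -40: 33, -36: 35, -32: 33, -28: 34, -24: 18, -20: 40, -16: 41, -12: 31, -8: 38, -4: 29, 0: 32, 4: 32, 8: 31, 12: 30, 16: 31, 20: 23, 24: 39, 28: 36, 32: 27, 36: 31, 40: 29, 44: 27, 48: 31, 52: 32, 56: 26, 60: 18}
side axle (array([ 0.4866671 ,  0.19661187, -0.00081303]), np.int64(290), np.float64(0.0008544234072791652))
side lid (array([ 0.62261214,  0.26323827, -0.00614932]), np.int64(793), np.float64(0.0012488034900354347))
top axle (array([0.49300307, 0.20244416, 0.10458221]), np.int64(182), np.float64(0.002069293922766313))
top lid (array([ 0.62333753,  0.26187317, -0.01094985]), np.int64(2638), np.float64(0.0017689996134195732))
```

View pics/c4.png

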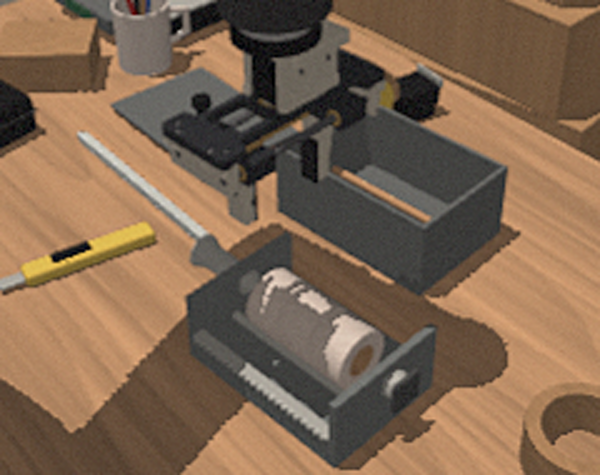

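All three rolls stand in line on the rods, from (270,300) to (355,350). The box is empty, and the lid and axle are where I left them. Next I'll grip the bar 50 mm outward of its middle.

```bash
python3 - <<'E'
from h import *
go([.4868,.246,.105],-np.pi/2-.002,'above bar')
E
```

```text
above bar grasp [ 0.4536 -0.1091  0.2024] yaw -1.48 -> offset [-35.06, -6.53, 9.75] turn 5.3
```

>>> send_rows(
  motion=[
    {"offset": [-4,-1,0],"turn": 1},
    {"offset": [-9,-2,0],"turn": 2},
    {"offset": [-14,-3,1],"turn": 3},
    {"offset": [-19,-4,2.5],"turn": 4},
    {"offset": [-24,-5,4],"turn": 5.3},
    {"offset": [-29,-6,6],"turn": 5.3},
    {"offset": [-33,-6.5,8],"turn": 5.3},
    {"offset": [-35.1,-6.5,9.7],"turn": 5.3},
  ],
  hand=0.14,
)

```text
t: 27.2
eef_pos: [0.4867, 0.2491, 0.2626]
ee_rot: [3.141, -0.001, -1.571]
force: [-0.3, -0.6, -0.3]
width: 0.0502
```

>>> send_rows(
  motion=[
    {"offset": [0,0,0],"turn": 0},
    {"offset": [0,0,0],"turn": 0},
    {"offset": [0,0,0],"turn": 0},
  ],
)

```text
t: 27.5
eef_pos: [0.4867, 0.2457, 0.2643]
ee_rot: [3.141, -0.001, -1.572]
force: [-0.4, -0.2, 1.1]
width: 0.0501
```

```bash
python3 - <<'E'
from h import *
for n in('side','top'):
    f=grab(n,n+'5'); c=cloud(f).reshape(-1,3); c=c[~np.isnan(c[:,0])]
    print(n,'axle',fit(c,sd_axle,(.487,.194,0),(.006,.02),(.02,.01,.008)))
    if n=='top': cv2.imwrite('pics/c5.png',cv2.resize(f['frame'][190:270,170:300],None,fx=5,fy=5,interpolation=cv2.INTER_CUBIC))
go([.4868,.246,.021],-np.pi/2-.002,'bar')
E
```

```text
side axle (array([0.48654295, 0.21949964, 0.00149598]), np.int64(291), np.float64(0.0010827126188569618))
top axle (array([0.48364676, 0.18017655, 0.00318929]), np.int64(198), np.float64(0.002115001166268098))
bar grasp [0.487  0.2455 0.106 ] yaw -1.573 -> offset [-0.04, 0.03, 8.5] turn -0.0
```

View pics/side5.png

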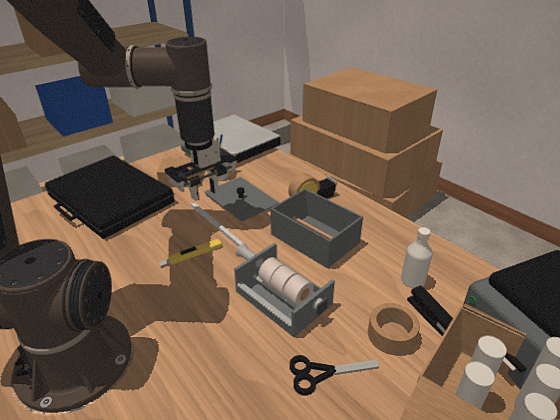

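The bar's outer end is still at (193,206), under the gripper, and everything else is in place.

>>> send_rows(
  motion=[
    {"offset": [0,0,2.5],"turn": 0},
    {"offset": [0,0,5],"turn": 0},
    {"offset": [0,0,7],"turn": 0},
    {"offset": [0,0,8],"turn": 0},
    {"offset": [0,0,8.4],"turn": 0},
    {"offset": [0,0,8.4],"turn": 0},
    {"offset": [0,0,8.4],"turn": 0},
  ],
)

```text
t: 28.3
eef_pos: [0.4872, 0.2465, 0.1814]
ee_rot: [-3.14, 0.001, -1.572]
force: [-0.1, 0.2, 0.1]
width: 0.0494
```

```bash
python3 - <<'E'
from h import *
s=get_state(); go([.4868,.246,.021],-np.pi/2-.002,'bar'); print(s['force'],s['width'])
E
```

```text
bar grasp [0.4874 0.2467 0.0224] yaw -1.572 -> offset [0.07, 0.06, 0.14] turn 0.0
[-0.05440196  0.19719868  0.07674238] 0.04944503046906374
```

>>> send_rows(
  motion=[
    {"offset": [0,0,0],"turn": 0},
    {"offset": [0,0,0],"turn": 0},
    {"offset": [0,0,0],"turn": 0},
    {"offset": [0,0,0],"turn": 0},
    {"offset": [0,0,0],"turn": 0},
    {"offset": [0,0,0],"turn": 0},
  ],
  hand=-1,
  squeeze=60,
)

```text
t: 28.9
eef_pos: [0.4868, 0.2464, 0.1804]
ee_rot: [-3.142, -0.0, -1.572]
force: [0.4, 0.9, 1.4]
width: 0.0107
```

>>> send_rows(
  motion=[
    {"offset": [0,0,-0.5],"turn": 0},
    {"offset": [0,0,-1.5],"turn": 0},
    {"offset": [0,0,-3],"turn": 0},
    {"offset": [0,0,-5],"turn": 0},
    {"offset": [0,0,-7],"turn": 0},
    {"offset": [0,0,-9],"turn": 0},
    {"offset": [0,0,-10],"turn": 0},
    {"offset": [0,0,-10],"turn": 0},
  ],
)

```text
t: 29.7
eef_pos: [0.4871, 0.2466, 0.2822]
ee_rot: [-3.139, 0.002, -1.572]
force: [0.3, -0.2, -2.1]
width: 0.0113
```

```bash
cat >> h.py <<'E'
def line(n,zlo,zhi,xlo=.38,xhi=.56,ylo=.0,yhi=.45,thr=95):
    f=grab(n); c=cloud(f); g=f['frame'].astype(int).min(-1)
    m=(c[...,0]>xlo)&(c[...,0]<xhi)&(c[...,1]>ylo)&(c[...,1]<yhi)&(c[...,2]>zlo)&(c[...,2]<zhi)
    return c[m],g[m]
E
python3 - <<'E'
from h import *
s=get_state(); print(s['force'],s['moment'],s['width']); go([.4868,.246,.12],label='now')
for n in('side','top'):
    q,g=line(n,.07,.135)
    q=q[q[:,2]<.13]
    for a in np.arange(.02,.4,.04):
        b=q[(q[:,1]>a)&(q[:,1]<a+.04)]
        if len(b)>4: print(n,round(a,2),len(b),np.round(np.median(b,0),4))
g=grab('side','side6'); cv2.imwrite('pics/c6.png',cv2.resize(g['frame'][130:330,150:350],None,fx=3,fy=3,interpolation=cv2.INTER_CUBIC))
E
```

```text
[ 0.26121205 -0.15858269 -2.12236097] [ 0.12645612 -0.05768338  0.02752358] 0.011294528138244816
now grasp [0.4875 0.247  0.1232] yaw -1.572 -> offset [0.1, 0.07, 0.32] turn 0
side 0.02 28 [0.4853 0.0532 0.1106]
side 0.06 67 [0.4827 0.0791 0.1122]
side 0.1 61 [0.483  0.1208 0.1121]
side 0.14 58 [0.4834 0.159  0.1122]
side 0.18 56 [0.4822 0.2    0.113 ]
side 0.22 133 [0.4822 0.2382 0.1168]
side 0.3 20 [0.4812 0.3139 0.1111]
top 0.02 20 [0.4845 0.0536 0.1106]
top 0.06 48 [0.4863 0.0808 0.1107]
top 0.1 49 [0.4875 0.1207 0.1107]
top 0.14 51 [0.4852 0.159  0.1111]
top 0.18 44 [0.485  0.1975 0.1111]
```

View pics/c6.png

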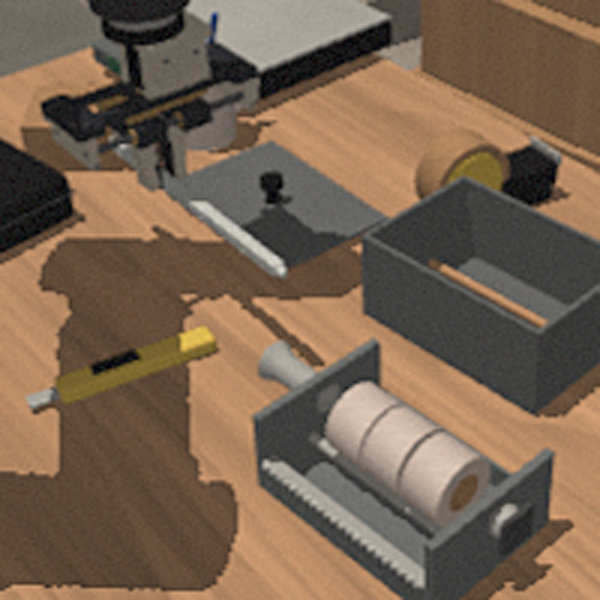

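The bar is held level at (240,238) to the gripper. Next I'll align it with the tube axis, outside the mouth.

```bash
python3 - <<'E'
from h import *
go(frame(DISP,0,388,110),DISP[2]-np.pi/2,'pre')
E
```

```text
pre grasp [0.4862 0.246  0.1206] yaw -1.573 -> offset [1.07, 6.24, 1.07] turn -5.3
```

>>> send_rows(
  motion=[
    {"offset": [0.2,1,0],"turn": -1},
    {"offset": [0.4,2.5,0.2],"turn": -2.5},
    {"offset": [0.7,4,0.5],"turn": -4},
    {"offset": [1,5.5,0.8],"turn": -5},
    {"offset": [1.1,6.2,1],"turn": -5.3},
    {"offset": [1.1,6.2,1],"turn": -5.3},
    {"offset": [1.1,6.2,1],"turn": -5.3},
  ],
)

```text
t: 30.55
eef_pos: [0.425, 0.2357, 0.2705]
ee_rot: [-3.141, -0.0, -1.479]
force: [-0.1, -0.6, -1.3]
width: 0.0117
```

```bash
python3 - <<'E'
from h import *
go(frame(DISP,0,388,68),DISP[2]-np.pi/2,'pre low')
E
```

```text
pre low grasp [0.425  0.2357 0.1115] yaw -1.479 -> offset [0.02, 0.12, 4.35] turn 0.0
```

>>> send_rows(
  motion=[
    {"offset": [0,0,1],"turn": 0},
    {"offset": [0,0.1,2.5],"turn": 0},
    {"offset": [0,0.1,3.8],"turn": 0},
    {"offset": [0,0.1,4.3],"turn": 0},
    {"offset": [0,0.1,4.3],"turn": 0},
    {"offset": [0,0.1,4.3],"turn": 0},
  ],
)

```text
t: 31.15
eef_pos: [0.4241, 0.2355, 0.2275]
ee_rot: [-3.141, -0.0, -1.48]
force: [-0.2, 0.2, -1.3]
width: 0.0112
```

```bash
cat >> h.py <<'E'
def barcheck(ylo=165,yhi=560,zlo=.035):
    for n in('side','top'):
        f=grab(n); c=cloud(f).reshape(-1,3); c=c[~np.isnan(c[:,0])]; q=c[:,:2]-DISP[:2]; cs,sn=np.cos(DISP[2]),np.sin(DISP[2])
        L=np.c_[q@np.array([cs,sn]),q@np.array([-sn,cs]),c[:,2]]*1e3
        L=L[(abs(L[:,0])<22)&(L[:,2]>zlo*1e3)&(L[:,2]<70)&(L[:,1]>ylo)&(L[:,1]<yhi)]
        # tube
        if not len(L): continue
        for a in np.arange(ylo,yhi,30):
            b=L[(L[:,1]>=a)&(L[:,1]<a+30)]
            if len(b)>5: print(n,a,len(b),'x',np.round(np.percentile(b[:,0],[10,50,90]),1),'z',np.round(np.percentile(b[:,2],[10,50,90]),1),'ymin',round(b[:,1].min(),1))
E
python3 - <<'E'
from h import *
s=get_state(); print(s['force'],s['moment'])
go(frame(DISP,0,388,68),DISP[2]-np.pi/2,'pre low')
barcheck(90)
g=grab('side'); cv2.imwrite('pics/c7.png',cv2.resize(g['frame'][180:300,190:330],None,fx=4,fy=4,interpolation=cv2.INTER_CUBIC))
E
```

```text
[-0.23748761  0.16427042 -1.26595415] [ 0.1667045  -0.04625159 -0.0871395 ]
pre low grasp [0.4241 0.2355 0.0685] yaw -1.48 -> offset [0.0, 0.03, 0.05] turn 0.0
side 90 132 x [-17.2  -0.6  15.6] z [41.5 55.1 65.8] ymin 90.0
side 120 101 x [-12.5  -7.4   4.8] z [52.4 62.5 66.7] ymin 120.1
side 150 64 x [-15.7  -7.8   8.7] z [50.5 63.4 68.1] ymin 150.2
side 180 43 x [-6.2 -2.8  3.2] z [50.7 56.9 59.5] ymin 187.1
side 210 52 x [-6.  -4.3  3.6] z [48.8 58.  60.1] ymin 211.4
side 240 49 x [-6.4 -4.   3.6] z [49.  58.1 60.1] ymin 241.0
side 270 49 x [-6.8 -4.3  4.4] z [50.5 58.2 60.6] ymin 270.5
side 300 45 x [-6.8 -4.   2.9] z [50.5 58.2 60. ] ymin 300.8
side 330 47 x [-6.4 -4.5  3.2] z [50.4 58.2 60.6] ymin 330.9
side 360 83 x [-16.9  -1.   13.2] z [54.6 60.2 67.7] ymin 361.1
side 390 14 x [-19.  -17.6   7.4] z [56.7 64.6 68.2] ymin 390.0
side 420 14 x [-4.8 -3.8 -1.7] z [49.5 55.2 59.6] ymin 427.4
side 450 10 x [-4.8 -3.2 -1.5] z [50.7 59.2 60.2] ymin 450.2
top 90 60 x [-11.5  -0.2  10.5] z [55.3 62.8 67.8] ymin 95.0
top 120 71 x [-11.8  -1.3  10.2] z [54.8 61.7 66.1] ymin 120.3
top 150 25 x [-13.8  -0.3  13.2] z [52.  63.2 68.7] ymin 150.3
top 180 29 x [-5.7 -0.3  3.8] z [52.9 56.4 61.6] ymin 185.6
top 210 33 x [-6.2 -1.1  3.5] z [51.  57.4 62.1] ymin 212.2
top 240 33 x [-6.3 -1.1  3.1] z [52.3 57.9 63.7] ymin 241.8
top 270 34 x [-6.2 -1.1  3.2] z [52.2 56.3 62.6] ymin 271.5
top 300 33 x [-5.7 -1.5  3.6] z [54.6 57.5 61.8] ymin 301.2
top 330 31 x [-6.  -1.4  4. ] z [52.7 57.  61.4] ymin 331.2
top 510 20 x [-0.2  8.4 17. ] z [37.3 48.4 57.5] ymin 534.8
top 540 77 x [-14.9   1.3  18.2] z [48.4 54.5 59.4] ymin 540.0
```

View pics/c7.png

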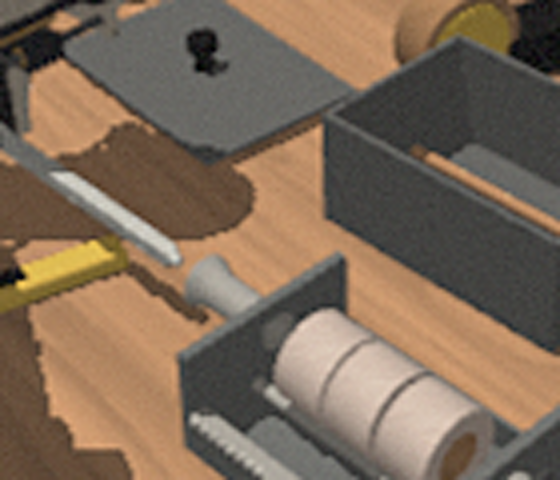

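The bar tip at (175,255) points straight at the tube mouth at (205,280). Depth puts the bar within about 1 mm of the tube axis in x and z. I'll feed it in slowly and watch the force.

>>> send_rows(
  motion=[
    {"offset": [0.5,0,0],"turn": 0},
    {"offset": [1.5,0,0],"turn": 0},
    {"offset": [2.5,0,0],"turn": 0},
    {"offset": [3.3,0,0],"turn": 0},
    {"offset": [4,0,0],"turn": 0},
    {"offset": [4.6,0,0],"turn": 0},
    {"offset": [5,0,0],"turn": 0},
    {"offset": [5,0,0],"turn": 0},
  ],
)

```text
t: 32.1
eef_pos: [0.4284, 0.1851, 0.2274]
ee_rot: [3.141, -0.0, -1.48]
force: [0.2, -0.3, -2.2]
width: 0.011
```

```bash
python3 - <<'E'
from h import *
s=get_state(); print(s['force'],s['moment'])
go(frame(DISP,0,338,68),DISP[2]-np.pi/2)
E
```

```text
[ 0.23613871 -0.26528425 -2.24904564] [ 0.18193935 -0.03424753 -0.00188511]
 grasp [0.4284 0.1851 0.0684] yaw -1.48 -> offset [-0.06, -0.01, 0.04] turn -0.0
```

>>> send_rows(
  motion=[
    {"offset": [0.7,0,0],"turn": 0},
    {"offset": [1.5,0,0],"turn": 0},
    {"offset": [2.3,0,0],"turn": 0},
    {"offset": [3.1,0,0],"turn": 0},
    {"offset": [3.9,0,0],"turn": 0},
    {"offset": [4.7,0,0],"turn": 0},
    {"offset": [5,0,0],"turn": 0},
    {"offset": [5,0,0],"turn": 0},
  ],
)

```text
t: 32.9
eef_pos: [0.4329, 0.1352, 0.2274]
ee_rot: [3.142, -0.0, -1.48]
force: [-0.5, 0.2, -1.1]
width: 0.0113
```

>>> send_rows(
  motion=[
    {"offset": [0.7,0,0],"turn": 0},
    {"offset": [1.5,0,0],"turn": 0},
    {"offset": [2.3,0,0],"turn": 0},
    {"offset": [3.1,0,0],"turn": 0},
    {"offset": [3.9,0,0],"turn": 0},
    {"offset": [4.7,0,0],"turn": 0},
    {"offset": [5,0,0],"turn": 0},
    {"offset": [5,0,0],"turn": 0},
  ],
)

```text
t: 33.7
eef_pos: [0.4375, 0.0855, 0.2274]
ee_rot: [3.142, 0.0, -1.481]
force: [-0.8, 0.0, -1.5]
width: 0.0117
```

```bash
python3 - <<'E'
from h import *
s=get_state(); print(s['force'],s['moment'])
go(frame(DISP,0,182,68),DISP[2]-np.pi/2,'grip 22 from mouth')
E
```

```text
[-0.82436735  0.03750617 -1.47337243] [ 0.17417793 -0.03274571  0.05284821]
grip 22 from mouth grasp [0.4375 0.0855 0.0684] yaw -1.481 -> offset [5.54, -0.0, 0.04] turn -0.0
```

>>> send_rows(
  motion=[
    {"offset": [0.7,0,0],"turn": 0},
    {"offset": [1.5,0,0],"turn": 0},
    {"offset": [2.3,0,0],"turn": 0},
    {"offset": [3.1,0,0],"turn": 0},
    {"offset": [3.9,0,0],"turn": 0},
    {"offset": [4.6,0,0],"turn": 0},
    {"offset": [5.3,0,0],"turn": 0},
    {"offset": [5.3,0,0],"turn": 0},
  ],
)

```text
t: 34.5
eef_pos: [0.4422, 0.0324, 0.2274]
ee_rot: [3.141, -0.0, -1.481]
force: [-0.9, -0.0, -1.3]
width: 0.0112
```

>>> send_rows(
  motion=[
    {"offset": [0,0,0],"turn": 0},
    {"offset": [0,0,0],"turn": 0},
    {"offset": [0,0,0],"turn": 0},
    {"offset": [0,0,0],"turn": 0},
  ],
  hand=-0.2,
)

```text
t: 34.9
eef_pos: [0.4423, 0.0334, 0.2275]
ee_rot: [-3.141, 0.0, -1.479]
force: [0.1, -0.8, -0.4]
width: 0.0337
```

>>> send_rows(
  motion=[
    {"offset": [-1,0,0],"turn": 0},
    {"offset": [-3,0,0],"turn": 0},
    {"offset": [-5,0,0],"turn": 0},
    {"offset": [-7,0,0],"turn": 0},
    {"offset": [-8.3,0,0],"turn": 0},
    {"offset": [-8.6,0,0],"turn": 0},
    {"offset": [-8.6,0,0],"turn": 0},
  ],
)

```text
t: 35.6
eef_pos: [0.4343, 0.1193, 0.2273]
ee_rot: [3.141, -0.0, -1.478]
force: [0.1, 0.6, 0.2]
width: 0.0351
```

```bash
python3 - <<'E'
from h import *
s=get_state(); print(s['force'],s['width'])
go(frame(DISP,0,270,68),DISP[2]-np.pi/2)
barcheck(165,330,.03)
g=grab('side'); cv2.imwrite('pics/c8.png',cv2.resize(g['frame'][180:320,190:350],None,fx=4,fy=4,interpolation=cv2.INTER_CUBIC))
E
```

```text
[0.13989788 0.55427872 0.19879365] 0.03507723416683083
 grasp [0.4343 0.1192 0.0683] yaw -1.478 -> offset [0.14, -0.01, 0.03] turn 0.1
side 165 41 x [-5.7 -3.7  3.7] z [48.1 55.2 57.6] ymin 171.6
side 195 55 x [-6.3 -3.6  4.3] z [47.7 54.3 57.5] ymin 195.5
side 225 53 x [-6.4 -3.6  4.1] z [47.9 55.1 57.3] ymin 225.6
side 255 77 x [-6.9  3.4 18.3] z [50.1 56.  67.9] ymin 256.2
top 165 36 x [-6.1 -1.   4.3] z [49.5 54.  57.9] ymin 165.6
top 195 36 x [-6.  -1.4  4.3] z [50.4 54.4 58.9] ymin 195.5
```

View pics/c8.png

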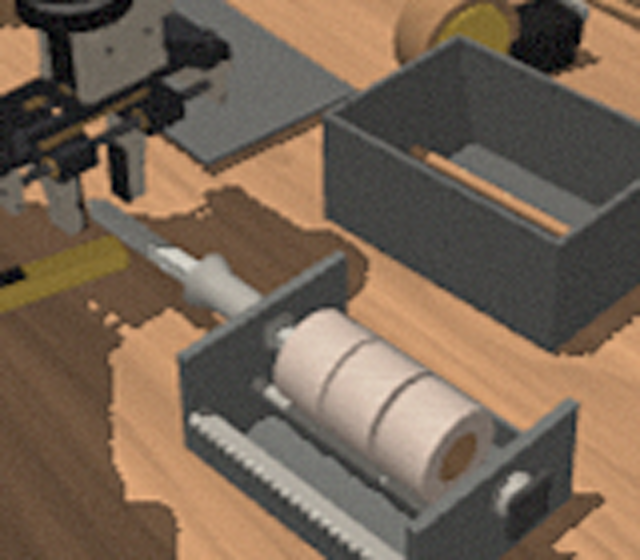

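The bar rests in the tube, through roll 1 and most of the way through roll 2, about 2.5 mm low. Its outer end at (95,205) sits between the fingers. I'll regrip near that end, raise it slightly and finish feeding.

>>> send_rows(
  motion=[
    {"offset": [0.4,0,0.5],"turn": 0},
    {"offset": [0.4,0,0.5],"turn": 0},
    {"offset": [0.4,0,0.5],"turn": 0},
  ],
)

```text
t: 36.05
eef_pos: [0.4348, 0.1143, 0.2222]
ee_rot: [3.141, -0.0, -1.481]
force: [1.0, 0.0, -0.8]
width: 0.0346
```

>>> send_rows(
  motion=[
    {"offset": [0,0,0],"turn": 0},
    {"offset": [0,0,0],"turn": 0},
    {"offset": [0,0,0],"turn": 0},
    {"offset": [0,0,0],"turn": 0},
    {"offset": [0,0,0],"turn": 0},
  ],
  hand=-1,
  squeeze=40,
)

```text
t: 36.55
eef_pos: [0.4349, 0.1149, 0.2225]
ee_rot: [-3.141, 0.0, -1.48]
force: [-0.0, -0.2, 0.3]
width: 0.0116
```

>>> send_rows(
  motion=[
    {"offset": [0,0,-0.1],"turn": 0},
    {"offset": [0,0,-0.2],"turn": 0},
    {"offset": [0.3,0,-0.2],"turn": 0},
    {"offset": [0.8,0,-0.2],"turn": 0},
    {"offset": [1.4,0,-0.2],"turn": 0},
    {"offset": [2,0,-0.2],"turn": 0},
    {"offset": [2,0,-0.2],"turn": 0},
  ],
)

```text
t: 37.25
eef_pos: [0.4365, 0.094, 0.2243]
ee_rot: [3.141, -0.0, -1.481]
force: [-0.3, 0.1, -0.7]
width: 0.0112
```

```bash
python3 - <<'E'
from h import *
s=get_state(); print(s['force'],s['moment'],s['width'])
go(frame(DISP,0,178,65),DISP[2]-np.pi/2,'home')
barcheck(165,330,.03)
E
```

```text
[-0.33814159  0.07205248 -0.72675809] [-0.07149546 -0.16527449  0.02690671] 0.01124596578597667
home grasp [0.4365 0.094  0.0653] yaw -1.481 -> offset [6.8, -0.03, 0.04] turn -0.0
side 165 43 x [-7.5 -4.1  3.7] z [49.9 56.2 58.7] ymin 170.5
side 195 54 x [-6.7 -4.1  4.5] z [49.  55.6 58.4] ymin 195.2
side 225 111 x [-19.   -0.9  15.3] z [51.7 58.5 67.6] ymin 225.5
top 165 33 x [-6.7 -1.7  2.8] z [50.2 54.  60.5] ymin 165.6
```

>>> send_rows(
  motion=[
    {"offset": [0.6,0,0],"turn": 0},
    {"offset": [1.2,0,0],"turn": 0},
    {"offset": [1.9,0,0],"turn": 0},
    {"offset": [2.6,0,0],"turn": 0},
    {"offset": [3.2,0,0],"turn": 0},
    {"offset": [3.7,0,0],"turn": 0},
    {"offset": [4,0,0],"turn": 0},
    {"offset": [4,0,0],"turn": 0},
  ],
)

```text
t: 38.15
eef_pos: [0.4403, 0.0546, 0.2244]
ee_rot: [3.141, -0.0, -1.48]
force: [0.1, -1.0, 0.2]
width: 0.0113
```

>>> send_rows(
  motion=[
    {"offset": [0.4,0,0],"turn": 0},
    {"offset": [0.8,0,0],"turn": 0},
    {"offset": [1.2,0,0],"turn": 0},
    {"offset": [1.6,0,0],"turn": 0},
    {"offset": [1.8,0,0],"turn": 0},
    {"offset": [2,0,0],"turn": 0},
    {"offset": [2,0,0],"turn": 0},
  ],
)

```text
t: 38.85
eef_pos: [0.4421, 0.0349, 0.2244]
ee_rot: [3.141, -0.0, -1.48]
force: [0.3, -0.2, -0.4]
width: 0.0116
```

```bash
python3 - <<'E'
from h import *
s=get_state(); print(s['force'],s['moment'],s['width'])
go(frame(DISP,0,178,65),DISP[2]-np.pi/2,'home')
barcheck(165,330,.03)
g=grab('side'); cv2.imwrite('pics/c9.png',cv2.resize(g['frame'][180:320,190:350],None,fx=4,fy=4,interpolation=cv2.INTER_CUBIC))
E
```

```text
[ 0.29003533 -0.16256167 -0.4270002 ] [-0.02593944 -0.27198879  0.09477591] 0.011588459089661057
home grasp [0.442  0.0349 0.0654] yaw -1.48 -> offset [0.86, -0.0, 0.04] turn 0.0
side 165 96 x [-20.5  -4.   13. ] z [53.3 59.3 67.3] ymin 171.2
```

View pics/c9.png

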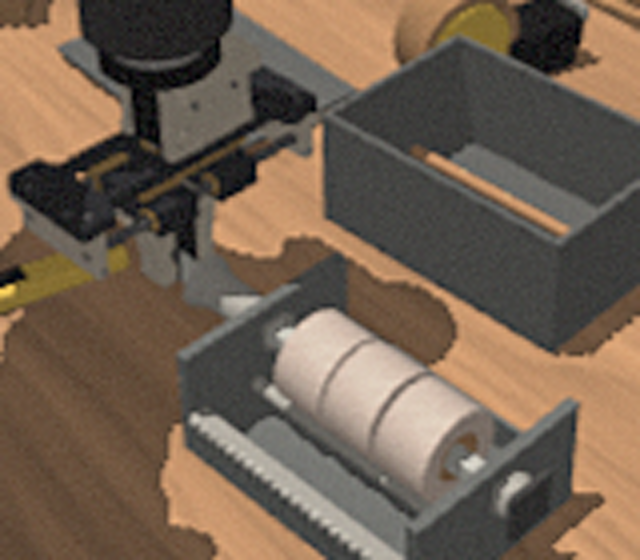

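The bar's tip has come out of the last roll at (475,463), close to the far cheek, with no resistance so far. I'll continue in small steps to the stop.

>>> send_rows(
  motion=[
    {"offset": [0.2,0,0],"turn": 0},
    {"offset": [0.4,0,0],"turn": 0},
    {"offset": [0.5,0,0],"turn": 0},
    {"offset": [0.5,0,0],"turn": 0},
  ],
)

```text
t: 39.4
eef_pos: [0.4425, 0.03, 0.2244]
ee_rot: [3.142, -0.0, -1.48]
force: [0.6, -0.3, -2.0]
width: 0.0112
```

>>> send_rows(
  motion=[
    {"offset": [0.1,0,0],"turn": 0},
    {"offset": [0.2,0,0],"turn": 0},
    {"offset": [0.2,0,0],"turn": 0},
  ],
)

```text
t: 39.7
eef_pos: [0.4427, 0.0281, 0.2244]
ee_rot: [3.142, 0.0, -1.48]
force: [-0.2, 0.4, -1.3]
width: 0.012
```

>>> send_rows(
  motion=[
    {"offset": [0.1,0,0],"turn": 0},
    {"offset": [0.2,0,0],"turn": 0},
    {"offset": [0.2,0,0],"turn": 0},
  ],
)

```text
t: 40.0
eef_pos: [0.4429, 0.0262, 0.2244]
ee_rot: [-3.142, 0.0, -1.48]
force: [-0.0, 1.1, -0.4]
width: 0.011
```

>>> send_rows(
  motion=[
    {"offset": [0.1,0,0],"turn": 0},
    {"offset": [0.2,0,0],"turn": 0},
    {"offset": [0.2,0,0],"turn": 0},
  ],
)

```text
t: 40.3
eef_pos: [0.443, 0.024, 0.2244]
ee_rot: [3.141, -0.0, -1.48]
force: [-0.3, 0.2, -0.6]
width: 0.0116
```

>>> send_rows(
  motion=[
    {"offset": [0.1,0,0],"turn": 0},
    {"offset": [0.2,0,0],"turn": 0},
    {"offset": [0.2,0,0],"turn": 0},
  ],
)

```text
t: 40.6
eef_pos: [0.4436, 0.0227, 0.2246]
ee_rot: [-3.14, 0.001, -1.48]
force: [-1.0, 4.6, -0.7]
width: 0.0116
```

```bash
python3 - <<'E'
from h import *
s=get_state(); print(s['force'],s['moment'],s['width'])
go(frame(DISP,0,178,65),DISP[2]-np.pi/2,'home')
EOF=0
for n in('side','top'):
    f=grab(n); c=cloud(f).reshape(-1,3); c=c[~np.isnan(c[:,0])]; q=c[:,:2]-DISP[:2]; cs,sn=np.cos(DISP[2]),np.sin(DISP[2])
    L=np.c_[q@np.array([cs,sn]),q@np.array([-sn,cs]),c[:,2]]*1e3
    L=L[(abs(L[:,0])<7)&(L[:,2]>44)&(L[:,2]<62)]
    for a,b in((-88,-62),(161,230)):
        m=L[(L[:,1]>a)&(L[:,1]<b)]; print(n,a,len(m),np.round(np.sort(m[:,1])[[0,-1]],1) if len(m) else '',np.round(np.median(m,0),1) if len(m) else '')
E
```

```text
[-1.01981892  4.56165111 -0.74170852] [ 1.86421332  0.15837103 -0.01308853] 0.01159476602871989
home grasp [0.4438 0.0228 0.0656] yaw -1.48 -> offset [-0.35, 0.06, 0.06] turn 0.0
side -88 36 [-76.3 -62.2] [ -2.7 -68.5  55.8]
side 161 3 [172.  176.8] [  5.6 173.5  61.2]
top -88 27 [-87.8 -66.4] [ -1.4 -78.   53.4]
top 161 0
```

>>> send_rows(
  motion=[
    {"offset": [0.1,0,0],"turn": 0},
    {"offset": [0.1,0,0],"turn": 0},
    {"offset": [0.1,0,0],"turn": 0},
  ],
)

```text
t: 41.0
eef_pos: [0.4441, 0.0223, 0.2248]
ee_rot: [-3.139, 0.002, -1.48]
force: [-1.5, 9.6, -0.0]
width: 0.0117
```

Firm contact at about 10 N. I'll release, lift away and measure how far the bar sticks out (30 mm expected).

>>> send_rows(
  motion=[
    {"offset": [-0.1,0,0],"turn": 0},
    {"offset": [-0.1,0,0],"turn": 0},
    {"offset": [-0.1,0,0],"turn": 0},
    {"offset": [-0.1,0,0],"turn": 0},
    {"offset": [-0.1,0,0],"turn": 0},
  ],
  hand=-0.2,
)

```text
t: 41.5
eef_pos: [0.4432, 0.0221, 0.2244]
ee_rot: [3.141, -0.0, -1.48]
force: [0.2, -0.1, 0.2]
width: 0.035
```

>>> send_rows(
  motion=[
    {"offset": [-0.3,0,-1],"turn": 0},
    {"offset": [-1,0,-3],"turn": 0},
    {"offset": [-2,0,-6],"turn": 0},
    {"offset": [-6,0,-10],"turn": 0},
    {"offset": [-10,0,-14],"turn": 0},
    {"offset": [-15,0,-16],"turn": 0},
    {"offset": [-18,0,-17],"turn": 0},
    {"offset": [-18,0,-17],"turn": 0},
  ],
)

```text
t: 42.3
eef_pos: [0.4271, 0.2057, 0.3981]
ee_rot: [-3.136, 0.004, -1.476]
force: [-0.2, -0.4, -1.0]
width: 0.035
```

```bash
cat > chk.py <<'E'
from h import *
print(get_state()['force'])
for n in('side','top'):
    f=grab(n); c=cloud(f); q=c[...,:2]-DISP[:2]; cs,sn=np.cos(DISP[2]),np.sin(DISP[2])
    L=np.stack([q@np.array([cs,sn]),q@np.array([-sn,cs]),c[...,2]],-1)*1e3
    m=(abs(L[...,0])<9)&(L[...,2]>42)&(L[...,2]<64)&(L[...,1]>163)&(L[...,1]<230); b=L[m]
    print(n,'bar out',len(b),np.round(np.percentile(b[:,1],[0,50,100]),1),np.round(np.percentile(b[:,0],[10,50,90]),1),np.round(np.percentile(b[:,2],[10,50,90]),1))
    p=[np.round(project(f,frame(DISP,0,y,52)),1).tolist() for y in(190,160,-70,-90)]; print('pix outer-end home, mouth, -70,-90',p)
    c=c.reshape(-1,3); c=c[~np.isnan(c[:,0])]; print(n,'lid',fit(c,sd_lid,(.623,.2627,0),(.006,.06),(.03,.015)))
    if n=='side':
        a=cv2.resize(f['frame'][210:330,215:345],None,fx=5,fy=5,interpolation=cv2.INTER_CUBIC); cv2.imwrite('pics/%s.png'%sys.argv[1],a)
rolls(DISP,64,90)
E
python3 chk.py c10
```

```text
[-0.18518175 -0.40623895 -0.99064534]
side bar out 23 [172.2 178.8 191.4] [-6.3 -3.   3.5] [49.5 54.3 58.1]
pix outer-end home, mouth, -70,-90 [[233.1, 244.6], [240.6, 249.8], [307.1, 296.1], [313.7, 300.7]]
side lid (array([ 0.6231011 ,  0.26178471, -0.00259606]), np.int64(1734), np.float64(0.0012494216602099706))
top bar out 27 [163.1 173.1 186.2] [-5.2 -1.2  4.2] [49.7 54.3 59.1]
pix outer-end home, mouth, -70,-90 [[277.7, 235.0], [286.8, 234.1], [355.8, 227.5], [361.8, 227.0]]
top lid (array([ 0.62322297,  0.25937934, -0.00583248]), np.int64(2593), np.float64(0.0017231026426813923))
side z95 [78.28662407 84.0777375 ] {-64: 28, -60: 73, -56: 32, -52: 33, -48: 32, -44: 34, -40: 34, -36: 28, -32: 36, -28: 25, -24: 21, -20: 36, -16: 35, -12: 32, -8: 34, -4: 28, 0: 28, 4: 32, 8: 31, 12: 25, 16: 29, 20: 31, 24: 28, 28: 30, 32: 30, 36: 26, 40: 28, 44: 29, 48: 27, 52: 31, 56: 21, 60: 19}
```

View pics/c10.png

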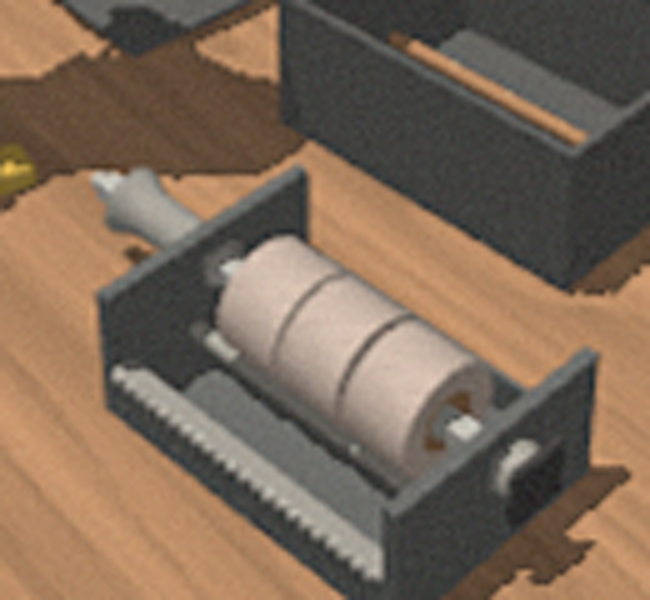

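The outer end shows at (234,246) in the full image, against (233,245) predicted for fully home. The rolls are undisturbed. As a touch check, I'll press lightly on the bar's end with closed fingers.

```bash
python3 - <<'E'
from h import *
go(frame(DISP,-1,222,110),DISP[2]-np.pi/2,'behind, high'); go(frame(DISP,-1,222,56),DISP[2]-np.pi/2,'behind, low')
E
```

```text
behind, high grasp [0.4263 0.2014 0.2355] yaw -1.479 -> offset [13.19, 0.05, 12.55] turn 0.1
behind, low grasp [0.4263 0.2014 0.2355] yaw -1.479 -> offset [13.19, 0.05, 17.95] turn 0.1
```

>>> send_rows(
  motion=[
    {"offset": [4,0,2],"turn": 0},
    {"offset": [8,0,6],"turn": 0},
    {"offset": [11,0,9.5],"turn": 0},
    {"offset": [12.5,0,12],"turn": 0},
    {"offset": [12.9,0,14],"turn": 0},
    {"offset": [12.9,0,16],"turn": 0},
    {"offset": [12.9,0,17.7],"turn": 0},
    {"offset": [12.9,0,17.7],"turn": 0},
  ],
  hand=-1,
  squeeze=10,
)

```text
t: 43.25
eef_pos: [0.4374, 0.0711, 0.2154]
ee_rot: [3.137, -0.002, -1.482]
force: [0.0, 0.2, -0.1]
width: 0.0006
```

>>> send_rows(
  motion=[
    {"offset": [0,0,0],"turn": 0},
    {"offset": [0,0,0],"turn": 0},
    {"offset": [0,0,0],"turn": 0},
  ],
)

```text
t: 43.55
eef_pos: [0.4389, 0.0731, 0.2183]
ee_rot: [-3.14, 0.001, -1.48]
force: [-0.3, -0.2, -0.3]
width: 0.0006
```

```bash
python3 - <<'E'
from h import *
s=get_state(); print(s['width'],s['force']); go(frame(DISP,-1,202,56),DISP[2]-np.pi/2,'near contact')
E
```

```text
0.0005628877429477062 [-0.34707037 -0.159239   -0.30091721]
near contact grasp [0.4391 0.0732 0.0593] yaw -1.48 -> offset [2.31, 0.15, 0.33] turn 0.0
```

>>> send_rows(
  motion=[
    {"offset": [0.5,0.1,0.3],"turn": 0},
    {"offset": [1.1,0.1,0.3],"turn": 0},
    {"offset": [1.6,0.1,0.3],"turn": 0},
    {"offset": [1.9,0.1,0.3],"turn": 0},
    {"offset": [1.9,0.1,0.3],"turn": 0},
  ],
)

```text
t: 44.05
eef_pos: [0.4394, 0.0535, 0.2144]
ee_rot: [3.142, -0.0, -1.48]
force: [0.1, -0.2, -0.1]
width: 0.0004
```

>>> send_rows(
  motion=[
    {"offset": [0.1,0,0],"turn": 0},
    {"offset": [0.3,0,0],"turn": 0},
    {"offset": [0.3,0,0],"turn": 0},
  ],
)

```text
t: 44.35
eef_pos: [0.4396, 0.0509, 0.2144]
ee_rot: [3.141, -0.0, -1.48]
force: [-1.0, -0.5, -0.7]
width: 0.0004
```

>>> send_rows(
  motion=[
    {"offset": [0.1,0,0],"turn": 0},
    {"offset": [0.2,0,0],"turn": 0},
    {"offset": [0.2,0,0],"turn": 0},
  ],
)

```text
t: 44.65
eef_pos: [0.4399, 0.0491, 0.2144]
ee_rot: [-3.141, 0.0, -1.48]
force: [-0.4, 1.2, 0.8]
width: 0.0004
```

>>> send_rows(
  motion=[
    {"offset": [0.1,0,0],"turn": 0},
    {"offset": [0.2,0,0],"turn": 0},
    {"offset": [0.2,0,0],"turn": 0},
  ],
)

```text
t: 44.95
eef_pos: [0.4404, 0.0475, 0.2146]
ee_rot: [-3.14, 0.001, -1.479]
force: [0.6, 4.6, -0.7]
width: 0.0004
```

>>> send_rows(
  motion=[
    {"offset": [0.1,0,0],"turn": 0},
    {"offset": [0.1,0,0],"turn": 0},
  ],
)

```text
t: 45.15
eef_pos: [0.4407, 0.047, 0.2147]
ee_rot: [-3.139, 0.002, -1.48]
force: [-1.8, 9.7, 0.6]
width: 0.0002
```

Contact came at row y of about 199.3 mm, which puts the bar's end at about 190 mm, so it is fully home. Retreating for the final check.

>>> send_rows(
  motion=[
    {"offset": [-0.5,0,0],"turn": 0},
    {"offset": [-2,0,0],"turn": 0},
    {"offset": [-3,0,-2],"turn": 0},
    {"offset": [-4,0,-6],"turn": 0},
    {"offset": [-8,0,-10],"turn": 0},
    {"offset": [-12,0,-14],"turn": 0},
    {"offset": [-15,0,-16],"turn": 0},
    {"offset": [-15,0,-16],"turn": 0},
  ],
)

```text
t: 45.95
eef_pos: [0.4272, 0.1991, 0.3787]
ee_rot: [-3.135, 0.004, -1.476]
force: [0.5, -0.4, 0.0]
width: 0.0007
```

>>> send_rows(
  motion=[
    {"offset": [0,0,0],"turn": 0},
    {"offset": [0,0,0],"turn": 0},
    {"offset": [0,0,0],"turn": 0},
  ],
)

```text
t: 46.25
eef_pos: [0.4262, 0.1944, 0.3733]
ee_rot: [3.14, -0.002, -1.481]
force: [-0.1, -0.6, -0.2]
width: 0.0007
```

```bash
python3 chk.py c11; python3 - <<'E'
from h import *
grab('top','top12')
E
```

```text
[-0.14669483 -0.55966928 -0.18305002]
side bar out 24 [172.4 179.1 190.9] [-6.4 -2.4  4. ] [49.8 54.8 58. ]
pix outer-end home, mouth, -70,-90 [[233.1, 244.6], [240.6, 249.8], [307.1, 296.1], [313.7, 300.7]]
side lid (array([6.23004971e-01, 2.62949272e-01, 2.22204726e-04]), np.int64(1734), np.float64(0.0012138993468116107))
top bar out 27 [163.2 175.5 186.2] [-5.2 -1.   4.5] [50.8 54.8 59.1]
pix outer-end home, mouth, -70,-90 [[277.7, 235.0], [286.8, 234.1], [355.8, 227.5], [361.8, 227.0]]
top lid (array([ 0.62349139,  0.25995797, -0.00198024]), np.int64(2621), np.float64(0.0018481822536820089))
side z95 [78.48467433 84.23383736] {-64: 31, -60: 70, -56: 31, -52: 34, -48: 33, -44: 30, -40: 34, -36: 31, -32: 34, -28: 28, -24: 19, -20: 37, -16: 35, -12: 32, -8: 27, -4: 29, 0: 34, 4: 28, 8: 31, 12: 28, 16: 27, 20: 24, 24: 34, 28: 30, 32: 31, 36: 24, 40: 25, 44: 32, 48: 28, 52: 22, 56: 29, 60: 18}
```

View pics/top12.png

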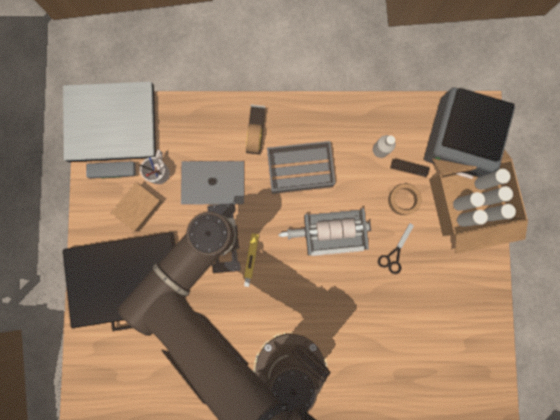

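The final view shows the lid flat at (212,182), the box empty at (301,168), and the rolls and bar in the dispenser at (337,230). The bystanders are where they were at the start, and the arm is clear.

```bash
python3 -c "
from station import *
print(job_done())"
```

```text
the job is handed in; nothing more can be done
None
```

The label dispenser is reloaded and the job is handed in, at about 46 s of the 210 s allowed; no verdict was reported.

- **Lid:** it lies flat on the bench, knob up, at about (0.623, 0.262) m. That is about 0.3 m from the box, which is now empty.
- **Rolls:** there were three. They stand on the rods at about -42, 0 and +42 mm along the row, with gaps of about 4 mm. Their tops read 84 mm, against 83 mm expected.
- **Bar:** I fed it in two grips, with almost no force until the stop, and never more than about 10 N at the wrist. A light push on its outer end with closed fingers met resistance about 190 mm along the row axis, which is the fully home position.
- **Bystanders:** they look unmoved in the last top picture. I checked this by eye only and did not measure it.

**Readings that disagreed:** the side camera put the bar's end at 191 mm, while the top camera read 186 mm. I put the difference down to calibration and pixel size, and it is within the 6 mm tolerance. Early camera fits of the bar's position along its length also scattered by about 20 mm where the arm or tube hid it; the grasp and feed were not affected.

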